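# Set the telescoping length stop to its mark and hold it

## Task

Make the workshop's length stop ready and set it: slide its transport lock back all the way to the end stop, then pinch the arm's grip head so that the lock button goes in, and pull the sprung arm out until its pointer is level with the fin of the marker on the scale. Finish while holding it there, steady and with the button still squeezed in: the arm springs home if let go, so do not release it. Leave the marker and everything else on the bench where it is.

Things in the scene. Friction and masses are not known exactly. Their poses are not given: they have to be found in the camera images.
- stop_base: length stop: grey base plate 100 x 470 x 12 mm fixed to the bench, with an aluminium sleeve (36 mm wide, top 48 mm above the bench) from which a steel bar slides out. Origin on the bench under the sleeve's centre line. y: direction in which the bar extends; x: across, to the side of the scale strip (tick per 10 mm, longer per 50 mm, first at home); z up. The parts below share these axes
- slide_grip (a point): centre of the transport-lock slide's upright black grip (20 mm in x, 24 mm in y, 34 mm tall, its top 83 mm above the bench, this point 68 mm) on top of the sleeve. It slides along y only. While it is forward, its steel tongue (on its head side, from 33 mm ahead of the grip) sits behind the lock button and blocks it
- lock_slide (a joint): travel of the transport-lock slide in m: starts between 0 and 0.01, grows as it is slid back, towards -y of the base (away from the grip head), to a hard end stop at 0.045; about 2 N of friction, stays where left
- grip_head (a point): where to pinch the arm's black upright grip head, midway between its plain -x face and the pressed-in button, 78 mm above the bench. The head is 26 mm in x without the button, 30 mm in y, top 100 mm above the bench. Pinch across x with about 25 to 40 N. A stop plate (58 mm in x, 6 mm in y, up to 50 mm above the bench) stands 19 mm ahead of it in y
- button_face (a point): centre of the outer face of the steel lock button, a plate 24 mm in y and 30 mm tall (63 to 93 mm above the bench) standing off the head's +x face. Outside width across head and button along x: 37 mm with the button out, 30 mm fully in
- lock_button (a joint): travel of the lock button into the head in m, 0 out, 0.007 fully in; the spring takes 2 N to start and about 4 N fully in. The arm is bolted at home until the button is in by more than 0.005. It springs out when let go
- stop_arm (a joint): extension of the telescoping arm in m: 0 home, end of travel 0.19, along +y of the base. A spring pulls it home with 3 to 6 N, so it runs back if let go
- pointer (a point): tip of the arm's pointer, a thin steel bar 3 mm wide pointing to +x from the foot of the grip head over the base plate, 20 mm above the bench. It has the y of the middle of the head
- marker_fin (a point): centre of the thin upright fin (2 mm thick in y, 16 mm long in x, top 40 mm above the bench) on the small dark saddle (26 x 16 mm) that sits on the scale strip and marks the wanted setting, 18 mm to +x of the pointer's tip. It is set between 70 and 160 mm of extension; it slides stiffly (8 N)
- pencil: bystander: flat carpenter's pencil, 190 x 12 x 8 mm, lying beside the base plate; origin at its underside
- square: bystander: wooden-stocked try square with a steel blade, 146 x 110 x 18 mm, lying flat; origin at its underside
- glue: bystander: white glue bottle, 54 mm across, 150 mm tall, standing; origin at its underside
- screwdriver: bystander: screwdriver with a black handle, lying
- tin: bystander: open steel tin, 110 x 80 x 45 mm; origin at its underside
- tape: bystander: grey tape measure case, 75 x 70 x 38 mm; origin at its underside

How it is judged:
By the outcome, as a careful person would: the job done as asked, in the order asked, and still so for the second after the job is handed in, while the arm keeps its last pose, push and grip.
It also fails if it takes over 56 s, if anything falls off the work surface, if the arm or the gripper's body presses on something with over 40 N, if the wrist force passes 120 N, or if a joint passes its speed limit or range.

## Robot

A 6-joint arm with a two-finger parallel gripper is mounted at the origin on the work surface. World frame = base frame: x ahead of the robot, y to its left, z up, the work surface at z = 0. Lengths are in m, angles in rad, forces in N, time in s.
With the tool pointing down it reaches from about 0.325 to 0.85 m from the base axis. Payload 4.4 kg.
Tool frame: the origin (TCP) lies midway between the tips of the shut fingers; the grasp point (between the pads) lies 19 mm behind it; x points along the fingers, y is the direction in which the jaws open and shut, and the axes are right-handed (so a half turn about x gives the same grasp; the last joint's range is limited). The gripper opens to 94 mm and grips with 3 to 60 N. Pads are 16 mm wide; open, the fingers measure 119 mm over their backs; the gripper's body (75 mm by 177 mm) begins 78 mm behind the grasp point.
Start: joints at [0.968, 0.207, 1.542, -0, 1.393, -0.15], TCP at [0.252, 0.517, 0.178] pointing down, gripper open.
Joint ranges: [-2.73, 2.73], [-0.86, 2.22], [0.23, 2.46], [-1.11, 4.25], [0.08, 2.63], [-2.82, 2.82]. Speed limits (rad/s): [2.79, 2.79, 3.14, 3.14, 3.14, 3.14].

## Interface

Orientations are given as a unit quaternion [x, y, z, w].
In Python, from cell import r gives the robot as it stands.
- The arm moves only by the tool carry_out, never from a script. Its arguments are lists of equal length, an entry for each row: "travel": the shift along the tool's x, y, z in mm, a list of three; "yaw": the turn about the tool's x in degrees. A call has 1 to 5 rows; each row is the pose to reach, as a shift and turn from the pose measured when the call began, along the tool's axes at that moment; what a row does not reach only later rows make up. A row lasts 1/12 s, in which the tool goes at most 41.7 mm and 7.16 degrees, less where a joint would pass 70% of its speed; a pose out of reach is approached as far as the arm can. A call with a gripper value outside its range is refused whole. "gripper" is the opening, from 0 (shut) to 1 (fully open), set as the call begins (left out, the last holds). The fingers move at their own pace and stop on an object; "force" is the grip in N (left out, the last holds). Time passes only in rows, so rows that repeat a pose let the fingers close. It gives the time, the measured TCP pose, the force and the opening at its end, in the units of the state.
- r.observe(): the state, without advancing time (a new reading comes with each control period).
- r.capture(name): name is "scene" or "top" or "wrist"; returns (picture, depth): 400x640x3 uint8, red, green, blue; 400x640 float32, m along the optical axis (not along the pixel's ray), 0 where there is no reading.
- r.camera_params(name): a dict with "camera_matrix" (3x3 intrinsics, pixels), "cam_to_world" (4x4, takes a point from camera to world coordinates). Camera axes: x right, y down, z forward; pixel columns grow to the right and rows downward; lengths in m; the calibration is good to about 2 mm. A picture is of the moment at which its call begins: read the wrist's pose just before it. camera_params takes no time and is no camera call; for the wrist camera it gives the pose at the moment of the call.
- r.close_job(): hands the job in, once; it reports no verdict.
The state is a dict: "t": time; "joints": joint angles; "qvel": joint speeds; "effort": joint torques, N m; "tcp_pos": TCP position; "tcp_rot": TCP orientation; "ft_force": force on the tool from outside, world axes, zero at the start; "wrist_torque": the same for the moment, N m; "opening": opening from 0.0 (shut) to 1.0 (fully open).
Only numpy, scipy, OpenCV 4.12 (cv2) and the standard library are available. Lean on these libraries where they do the work, as an engineer would, in place of code of your own. Each camera call takes 0.05 s, during which the arm holds its last target.

## Working session

There is one attempt and no reset: what is moved stays moved. The work goes in short steps, Python scripts to look and compute and a tool call to move; the robot and the scene stay as the last step left them, time stands still between calls to the robot, and variables do not carry over. Pictures are saved under pics/ and viewed, and the job is handed in when it is done.

Besides the shell and the picture viewer there is one more tool, called after "Call:" by a JSON object that holds its "api" and its "payload". carry_out: Moves the arm, as the interface text tells. Its arguments: {"type":"object","properties":{"travel":{"type":"array"},"yaw":{"type":"array"},"gripper":{"type":"number"},"force":{"type":"number"}},"required":["travel","yaw"]}

```bash
ls; mkdir -p pics; python3 - <<'E'
from cell import r
import cv2,numpy as np
for n in ["scene","top","wrist"]:
    p=r.camera_params(n); im,d=r.capture(n)
    cv2.imwrite(f"pics/{n}0.png",im[:,:,::-1]); np.savez(f"{n}0.npz",im=im,d=d,K=p["camera_matrix"],T=p["cam_to_world"])
    print(n,np.round(p["camera_matrix"],1).tolist(),np.round(p["cam_to_world"],3).tolist())
print(r.observe())
E
```

```text
pics
scene [[443.9, 0.0, 308.9], [0.0, 443.9, 191.5], [0.0, 0.0, 1.0]] [[-0.45, 0.772, -0.449, 1.055], [0.893, 0.393, -0.218, 0.232], [0.008, -0.5, -0.866, 0.997], [0.0, 0.0, 0.0, 1.0]]
top [[413.8, 0.0, 320.4], [0.0, 413.8, 191.9], [0.0, 0.0, 1.0]] [[-0.017, -0.999, 0.039, 0.487], [-1.0, 0.017, 0.015, -0.033], [-0.016, -0.039, -0.999, 1.386], [0.0, 0.0, 0.0, 1.0]]
wrist [[314.0, 0.0, 311.7], [0.0, 314.0, 205.0], [0.0, 0.0, 1.0]] [[0.438, 0.861, 0.259, 0.176], [0.899, -0.419, -0.128, 0.554], [-0.001, 0.289, -0.957, 0.384], [0.0, 0.0, 0.0, 1.0]]
{'t': 0.15, 'joints': array([ 9.67529043e-01,  2.07205674e-01,  1.54260246e+00,  4.55553929e-06,
        1.39350411e+00, -1.50509447e-01]), 'qvel': array([-0.0008963 , -0.00284138, -0.00276482,  0.00131791,  0.00108766,
        0.00056179]), 'effort': array([ 8.92586959e-04, -3.71313214e+01, -2.81812567e+01,  7.01215840e-02,
        3.26686702e-02, -9.86183159e-05]), 'tcp_pos': array([0.25116563, 0.51650714, 0.17727921]), 'tcp_rot': array([ 0.15814584,  0.68929023, -0.15927527,  0.68883979]), 'ft_force': array([-0.45866879, -0.11186859, -1.04348242]), 'wrist_torque': array([ 0.01331593, -0.00833311, -0.00167182]), 'opening': 1.0020936983361555}
```

View pics/scene0.png

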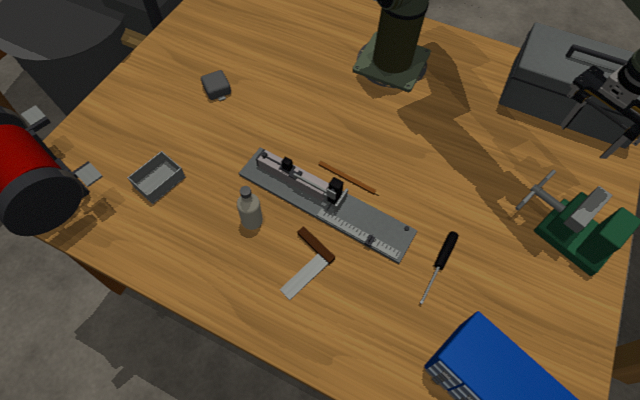

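View pics/top0.png

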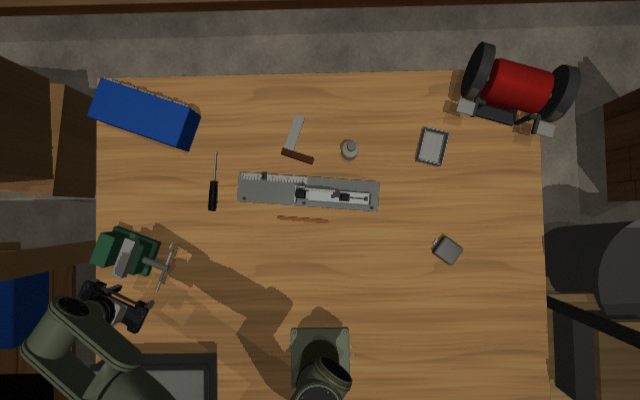

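View pics/wrist0.png

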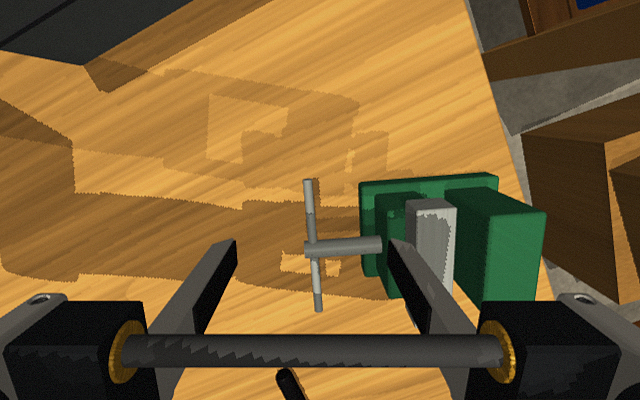

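```bash
cat > h.py <<'E'
import numpy as np,cv2
def load(n):
    z=np.load(n+".npz"); return z["im"],z["d"],z["K"],z["T"]
def atz(n,u,v,z):
    _,_,K,T=load(n); d=T[:3,:3]@np.linalg.solve(K,[u,v,1.]); o=T[:3,3]; return o+d*(z-o[2])/d[2]
def dep(n,u,v):
    _,d,K,T=load(n); c=d[int(round(v)),int(round(u))]*np.linalg.solve(K,[u,v,1.]); return T[:3,:3]@c+T[:3,3]
def proj(n,p):
    _,_,K,T=load(n); c=T[:3,:3].T@(np.array(p)-T[:3,3]); q=K@c; return q[:2]/q[2]
def tri(a,b):
    # list of (name,u,v)
    A=np.zeros((3,3));B=np.zeros(3)
    for n,u,v in (a,b):
        _,_,K,T=load(n); d=T[:3,:3]@np.linalg.solve(K,[u,v,1.]); d/=np.linalg.norm(d); P=np.eye(3)-np.outer(d,d); A+=P;B+=P@T[:3,3]
    return np.linalg.solve(A,B)
def crop(n,x0,y0,x1,y1,s,out):
    im=load(n)[0]; cv2.imwrite(out,cv2.resize(im[y0:y1,x0:x1,::-1],None,fx=s,fy=s,interpolation=cv2.INTER_CUBIC))
def snap(n,name):
    from cell import r
    o=r.observe(); p=r.camera_params(n); im,d=r.capture(n); np.savez(name+".npz",im=im,d=d,K=p["camera_matrix"],T=p["cam_to_world"]); cv2.imwrite(f"pics/{name}.png",im[:,:,::-1]); return o
E
python3 -c "
from h import *
crop('top0',230,160,390,220,5,'pics/topc.png'); crop('scene0',230,140,430,270,4,'pics/scc.png')"
```

```text
(no output)
```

View pics/topc.png

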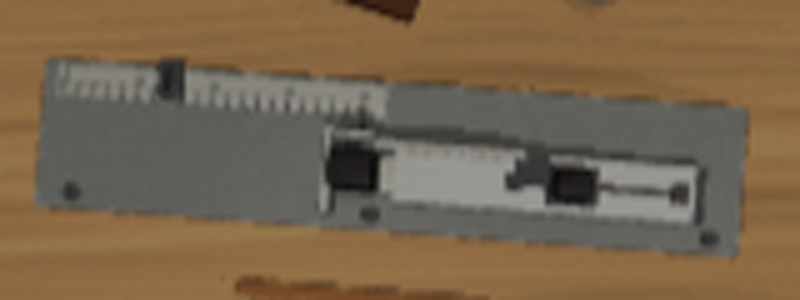

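View pics/scc.png

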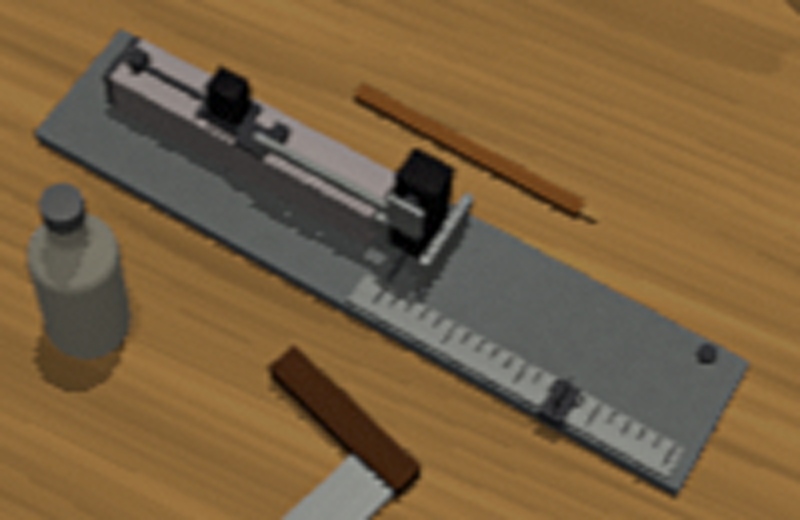

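```bash
python3 - <<'E'
from h import *
np.set_printoptions(precision=4,suppress=True)
T=lambda u,v:(230+u/5-.4,160+v/5-.4)
S=lambda u,v:(230+u/4-.4,140+v/4-.4)
c=[atz('top0',*T(*q),.012) for q in [(47,57),(748,105),(737,255),(37,205)]]
print(np.array(c)); y=(c[0]-c[1]+c[3]-c[2])[:2]; print("len",np.linalg.norm(c[0]-c[1]),np.linalg.norm(c[0]-c[3]),"yaw",np.degrees(np.arctan2(-y[0],y[1])))
c2=[atz('scene0',*S(*q),.012) for q in [(748,366),(680,493),(37,135),(125,30)]]
print(np.array(c2)); y=(c2[0]-c2[3]+c2[1]-c2[2])[:2]; print("yaw",np.degrees(np.arctan2(-y[0],y[1])))
# tops
print("head", atz('top0',*T(353,166),.1), atz('scene0',*S(427,165),.1), tri(('top0',*T(353,166)),('scene0',*S(427,165))))
print("grip", atz('top0',*T(572,185),.083), atz('scene0',*S(231,79),.083),tri(('top0',*T(572,185)),('scene0',*S(231,79))))
print("fin", atz('top0',*T(172,80),.04), atz('scene0',*S(562,388),.04))
E
```

```text
[[ 0.6157  0.2594  0.012 ]
 [ 0.5752 -0.2072  0.012 ]
 [ 0.4759 -0.1977  0.012 ]
 [ 0.517   0.267   0.012 ]]
len 0.46837792032695824 0.09906690443950347 yaw -5.006421883345975
[[ 0.5239  0.2681  0.012 ]
 [ 0.6196  0.2604  0.012 ]
 [ 0.5778 -0.2046  0.012 ]
 [ 0.4784 -0.1953  0.012 ]]
yaw -5.374111723999814
head [0.536  0.0502 0.1   ] [0.5337 0.0506 0.1   ] [0.5356 0.0506 0.1029]
grip [ 0.5222 -0.0865  0.083 ] [ 0.5224 -0.0875  0.083 ] [ 0.5224 -0.0869  0.0834]
fin [0.5965 0.1717 0.04  ] [0.6021 0.1741 0.04  ]
```

```bash
cat >> h.py <<'E'
from scipy.spatial.transform import Rotation as Ro
def plan(p,bx):
    """TCP target p world; tool y to be along +-bx; prints mm shift in tool frame & yaw deg"""
    from cell import r
    o=r.observe(); R=Ro.from_quat(o["tcp_rot"]).as_matrix()
    sh=R.T@(np.array(p)-o["tcp_pos"])*1000
    b=R.T@np.array(bx); a=np.degrees(np.arctan2(b[2],b[1])); 
    print("t",round(o["t"],2),"tcp",np.round(o["tcp_pos"],4),"F",np.round(o["ft_force"],1),"open",round(o["opening"],3),"j6",round(o["joints"][5],2))
    print("shift",np.round(sh,1),"yaw",round(a,1),"or",round((a+180)%360-0 if a<0 else a-180,1),"R",np.round(R,3).tolist())
E
python3 - <<'E'
from h import *
plan([.522,-.087,.18],[.996,-.09,0])
E
```

```text
t 0.15 tcp [0.2512 0.5165 0.1773] F [-0.5 -0.1 -1. ] open 1.002 j6 -0.15
shift [  -2.1 -424.2  507.5] yaw 69.2 or -110.8 R [[-0.001, 0.437, 0.899], [-0.001, 0.899, -0.437], [-1.0, -0.002, -0.0]]
```

```bash
python3 - <<'E'
from h import *
plan([.53,.13,.20],[.996,-.09,0])
print(atz('top0',349,149,.15),atz('scene0',230+62/4,140+200/4,.15), tri(('top0',349,149),('scene0',245.5,190)))
E
```

```text
t 0.15 tcp [0.2512 0.5165 0.1773] F [-0.5 -0.1 -1. ] open 1.002 j6 -0.15
shift [ -22.4 -225.6  419.8] yaw 69.2 or -110.8 R [[-0.001, 0.437, 0.899], [-0.001, 0.899, -0.437], [-1.0, -0.002, -0.0]]
[ 0.66294646 -0.10140369  0.15      ] [ 0.67511759 -0.10784849  0.15      ] [ 0.66753801 -0.10704203  0.13890204]
```

Call:
{"api": "carry_out", "payload": {"travel": [[-5,-18,35],[-10,-36,70],[-15,-54,105],[-20,-72,140],[-22,-90,175]], "yaw": [6,12,18,24,30]}}

```text
t: 0.57
tcp_pos: [0.37, 0.3577, 0.1999]
tcp_rot: [0.333, 0.624, -0.333, 0.624]
ft_force: [1.4, 0.3, 0.6]
opening: 1.002
```

```bash
python3 - <<'E'
from h import *
plan([.53,.13,.20],[.996,-.09,0])
E
```

```text
t 0.57 tcp [0.37   0.3577 0.1999] F [1.4 0.3 0.6] open 1.002 j6 0.01
shift [  0.    6.3 278.3] yaw 39.0 or -141.0 R [[-0.0, 0.831, 0.556], [-0.001, 0.556, -0.831], [-1.0, -0.001, 0.001]]
```

Call:
{"api": "carry_out", "payload": {"travel": [[0,1,40],[0,2,80],[0,3,120],[0,4,160],[0,5,200]], "yaw": [7,14,21,28,35]}}

```text
t: 0.98
tcp_pos: [0.4859, 0.1925, 0.1999]
tcp_rot: [-0.506, -0.493, 0.507, -0.493]
ft_force: [0.8, -0.6, -0.5]
opening: 1.001
```

```bash
python3 - <<'E'
from h import *
plan([.53,.13,.20],[.996,-.09,0])
E
```

```text
t 0.98 tcp [0.4859 0.1925 0.1999] F [ 0.8 -0.6 -0.5] open 1.001 j6 0.24
shift [-0.1 45.7 61.3] yaw 3.6 or -176.4 R [[-0.001, 1.0, -0.027], [-0.001, -0.027, -1.0], [-1.0, -0.001, 0.001]]
```

Call:
{"api": "carry_out", "payload": {"travel": [[0,23,31],[0,46,61],[0,46,61],[0,46,61]], "yaw": [2,3.6,3.6,3.6], "gripper": 0.6}}

```text
t: 1.32
tcp_pos: [0.5307, 0.1286, 0.1993]
tcp_rot: [-0.522, -0.476, 0.523, -0.476]
ft_force: [-0.0, 0.3, 0.3]
opening: 0.756
```

```bash
python3 - <<'E'
from h import *
snap('wrist','w1')
plan([.522,-.03,.20],[.996,-.09,0])
E
```

```text
t 1.37 tcp [0.5299 0.1299 0.1993] F [ 0.6  0.2 -0.1] open 0.709 j6 0.17
shift [ -0.7   6.7 160. ] yaw -0.1 or 179.9 R [[-0.002, 0.996, -0.091], [-0.0, -0.091, -0.996], [-1.0, -0.002, 0.001]]
```

View pics/w1.png

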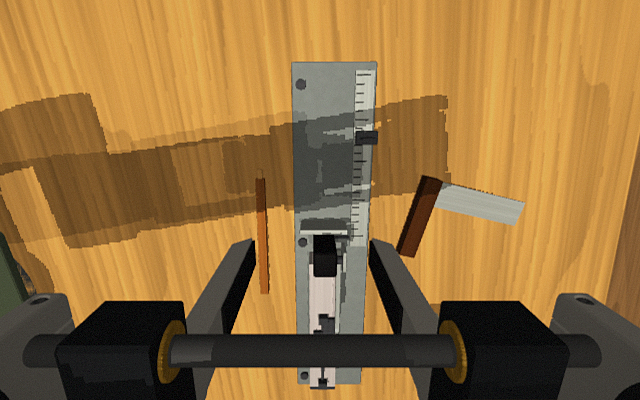

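```bash
python3 -c "
from h import *
crop('w1',285,55,385,145,6,'pics/w1a.png'); crop('w1',285,205,385,305,6,'pics/w1b.png')"
```

```text
(no output)
```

View pics/w1a.png

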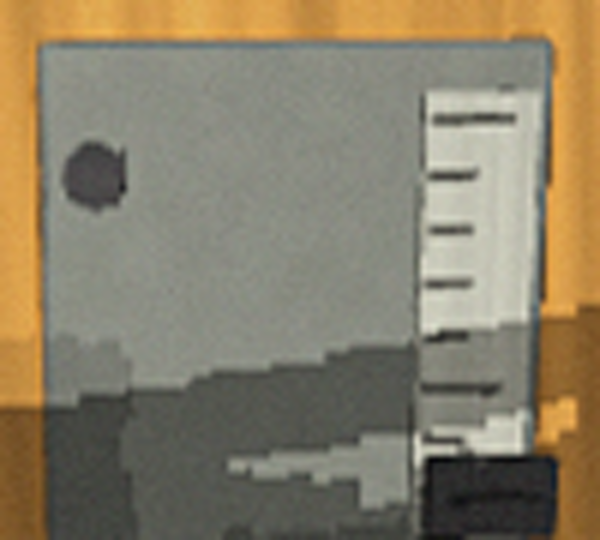

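View pics/w1b.png

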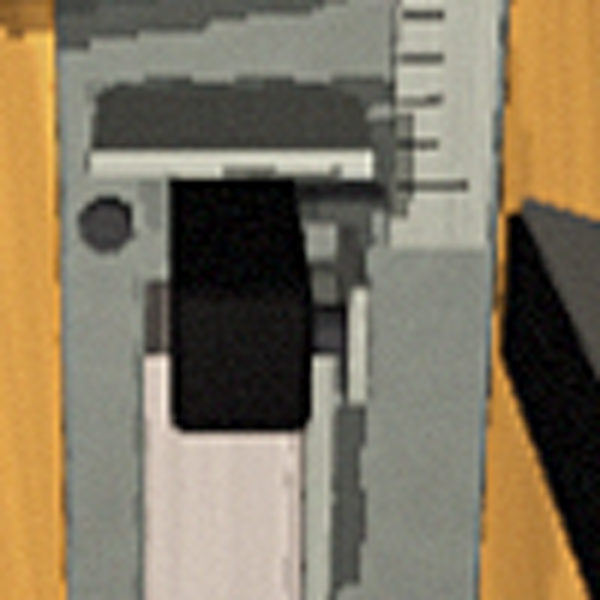

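Call:
{"api": "carry_out", "payload": {"travel": [[0,2,32],[0,3,64],[0,4,96],[0,6,128],[0,7,130]], "yaw": [0,0,0,0,0]}}

```text
t: 1.78
tcp_pos: [0.5241, -0.0026, 0.1993]
tcp_rot: [-0.521, -0.476, 0.524, -0.476]
ft_force: [-0.4, 0.2, -0.1]
opening: 0.599
```

```bash
python3 - <<'E'
from h import *
np.set_printoptions(precision=4,suppress=True)
A=lambda u,v:(285+u/6-.42,55+v/6-.42)
B=lambda u,v:(285+u/6-.42,205+v/6-.42)
by=np.array([.0905,.9959,0]);bx=np.array([.9959,-.0905,0])
t0=atz('w1',*B(435,185),.0125); tt=atz('w1',*A(473,118),.0125); t50=atz('w1',*A(460,387),.0125)
fin=atz('w1',*A(505,495),.04); 
# head top: corners front-left(170,180?) rear edge z=.1
hr=atz('w1',*B(240,430),.1); hl=atz('w1',*B(172,400),.1); hR=atz('w1',*B(308,400),.1)
bu=atz('w1',*B(357,290),.093); bu2=atz('w1',*B(357,400),.093)
for n,p in dict(t0=t0,tt=tt,t50=t50,fin=fin,hrear=hr,hl=hl,hR=hR,bu=bu,bu2=bu2).items(): print(n,p,"along",p@by*1000-t0@by*1000,"across",p@bx*1000)
E=[(292,62),(377,62)]
print("edges across at far end",atz('w1',*A(40,45),.012)@bx,atz('w1',*A(550,42),.012)@bx, "near", atz('w1',*B(68,500),.012)@bx,atz('w1',*B(488,400),.012)@bx)
snap('wrist','w2')
E
```

```text
t0 [0.5848 0.0464 0.0125] along 0.0 across 578.2152428445773
tt [0.6028 0.2473 0.0125] along 201.75257567514188 across 577.9033964756816
t50 [0.5978 0.1973 0.0125] along 151.43622381510346 across 577.4915167489719
fin [0.6013 0.1777 0.04  ] along 132.28443914309003 across 582.7330366027422
hrear [0.5368 0.0388 0.1   ] along -11.92333198534007 across 531.0936007691623
hl [0.525 0.046 0.1  ] along -5.780043552211083 across 518.7136547921469
hR [0.5496 0.0437 0.1   ] along -5.863379886804751 across 543.3738974257036
bu [0.5603 0.0613 0.093 ] along 12.612506819874952 across 552.461612000017
bu2 [0.5589 0.039  0.093 ] along -9.73305750483513 across 553.0443048714111
edges across at far end 0.4942195733883261 0.5921698962209687 near 0.49418852685768766 0.5927177878058796
```

View pics/w2.png

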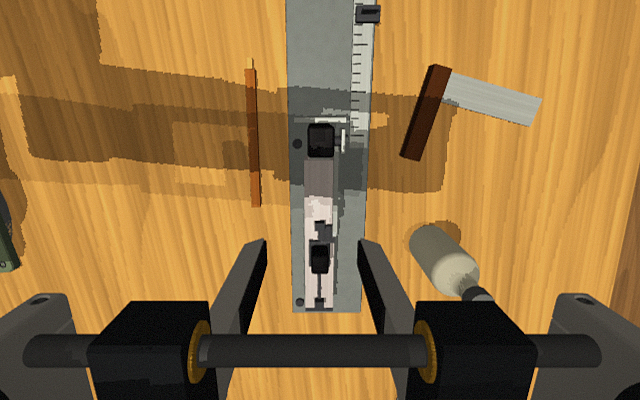

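```bash
python3 -c "
from h import *
crop('w2',280,210,380,315,5.7,'pics/w2a.png'); crop('w2',280,105,380,205,6,'pics/w2b.png')"
```

```text
(no output)
```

View pics/w2a.png

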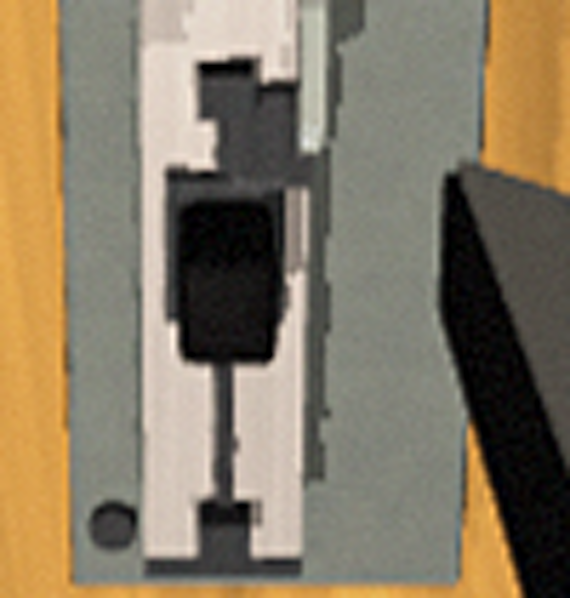

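View pics/w2b.png

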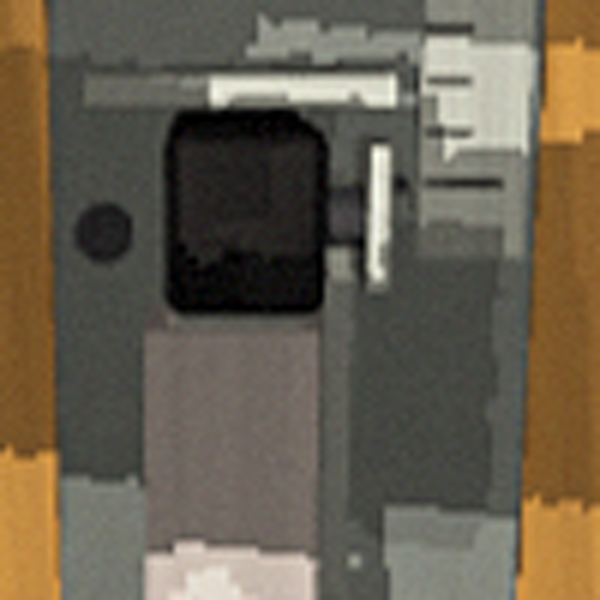

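```bash
python3 - <<'E'
from h import *
np.set_printoptions(precision=4,suppress=True)
A=lambda u,v:(280+u/5.7-.42,210+v/5.7-.42)
B=lambda u,v:(280+u/6-.42,105+v/6-.42)
by=np.array([.0905,.9959,0]);bx=np.array([.9959,-.0905,0])
for n,p in dict(grear=atz('w2',*A(228,360),.083),gl=atz('w2',*A(180,330),.083),gr=atz('w2',*A(278,330),.083),
  sl=atz('w2',*A(143,400),.048),sr=atz('w2',*A(303,400),.048),
  hrear=atz('w2',*B(245,312),.1),hl=atz('w2',*B(168,250),.1),hr=atz('w2',*B(325,250),.1),hf=atz('w2',*B(245,113),.1),
  bo=atz('w2',*B(386,215),.093),bmid=atz('w2',*B(380,142),.093),bend=atz('w2',*B(378,290),.093)).items():
  print(n,p,p@bx*1000,p@by*1000)
print("depth", dep('w2',320,268), dep('w2',322,146))
plan([.522,-.087,.065],bx)
E
```

```text
grear [ 0.5247 -0.0974  0.083 ] 531.3127538444955 -49.47195811608114
gl [ 0.5156 -0.0897  0.083 ] 521.6467857196801 -42.710673567423065
gr [ 0.5352 -0.0916  0.083 ] 541.3232698714291 -42.757543271040724
sl [ 0.5038 -0.1251  0.048 ] 513.0671185708836 -78.9878586383104
sr [ 0.5397 -0.1284  0.048 ] 549.1300631968636 -79.07129229128138
hrear [0.5368 0.038  0.1   ] 531.1729780131024 86.4147937157922
hl [0.5253 0.0491 0.1   ] 518.7552152226265 96.39469546473129
hr [0.5505 0.0467 0.1   ] 543.9729040222529 96.31967004763841
hf [0.5395 0.0691 0.1   ] 531.0185299452509 117.67470776899563
bo [0.5612 0.0506 0.093 ] 554.3159728550161 101.1702689656053
bmid [0.561  0.0623 0.093 ] 553.03629329125 112.77981184843485
bend [0.5591 0.0385 0.093 ] 553.3196166029511 88.97835360622356
depth [ 0.5257 -0.0912  0.0834] [0.5392 0.048  0.1003]
t 1.83 tcp [ 0.5244 -0.0008  0.1992] F [ 1.1 -0.9 -0.4] open 0.598 j6 -0.07
shift [134.3   5.9  86. ] yaw -0.1 or 179.9 R [[-0.002, 0.996, -0.093], [-0.0, -0.093, -0.996], [-1.0, -0.002, 0.001]]
```

Call:
{"api": "carry_out", "payload": {"travel": [[0,4,28],[0,9,56],[20,9,84],[45,9,84],[75,9,84]], "yaw": [0,0,0,0,0]}}

```text
t: 2.25
tcp_pos: [0.5273, -0.0846, 0.1254]
tcp_rot: [0.523, 0.476, -0.522, 0.477]
ft_force: [0.6, -0.4, 0.2]
opening: 0.599
```

```bash
python3 - <<'E'
from h import *
plan([.5258,-.0855,.061],[.9959,-.0905,0])
snap('wrist','w3');snap('scene','s3')
crop('s3',230,110,430,260,4,'pics/s3c.png')
E
```

```text
t 2.25 tcp [ 0.5273 -0.0846  0.1254] F [ 0.6 -0.4  0.2] open 0.599 j6 -0.23
shift [64.4 -1.6  1. ] yaw -0.1 or 179.9 R [[0.002, 0.996, -0.092], [-0.001, -0.092, -0.996], [-1.0, 0.002, 0.001]]
```

View pics/w3.png

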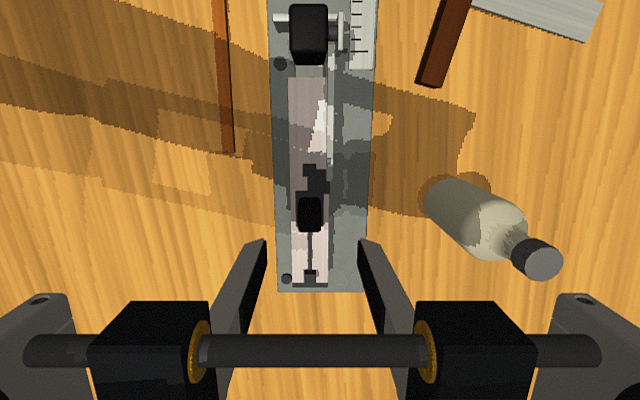

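View pics/s3c.png

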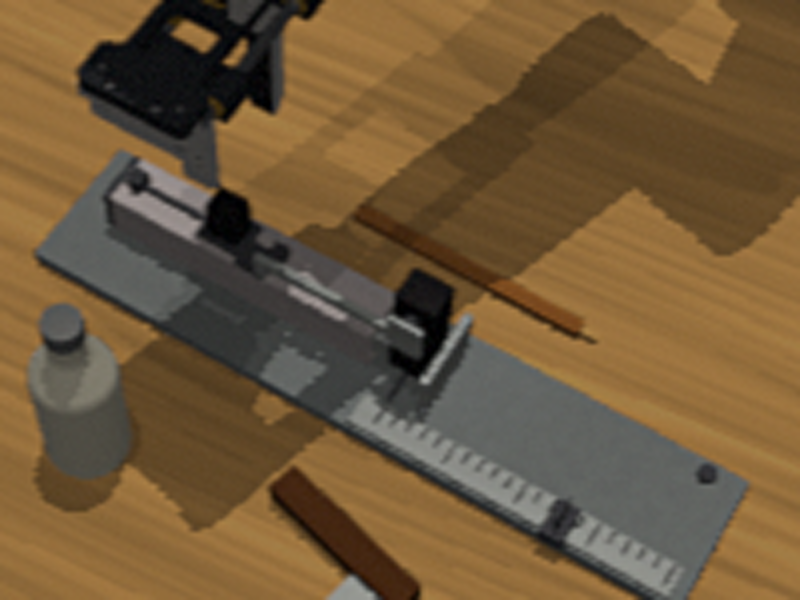

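Call:
{"api": "carry_out", "payload": {"travel": [[20,-2,1],[40,-2,1],[56,-2,1],[63,-2,1],[63,-2,1]], "yaw": [0,0,0,0,0]}}

```text
t: 2.77
tcp_pos: [0.5172, -0.0804, 0.0557]
tcp_rot: [-0.519, -0.482, 0.524, -0.472]
ft_force: [-0.6, -0.5, -0.0]
opening: 0.597
```

Call:
{"api": "carry_out", "payload": {"travel": [[0,0,0],[0,0,0],[0,0,0],[0,0,0],[0,0,0]], "yaw": [0,0,0,0,0], "gripper": 0.1, "force": 12}}

```text
t: 3.18
tcp_pos: [0.5179, -0.0806, 0.0565]
tcp_rot: [-0.519, -0.482, 0.524, -0.473]
ft_force: [0.2, -0.7, -0.2]
opening: 0.282
```

```bash
python3 - <<'E'
from h import *
plan([.5258,-.0855,.061],[.9959,-.0905,0])
snap('wrist','w4');crop('w4',200,100,420,300,3.5,'pics/w4c.png')
E
```

```text
t 3.18 tcp [ 0.5179 -0.0806  0.0565] F [ 0.2 -0.7 -0.2] open 0.282 j6 -0.23
shift [-4.6  8.2  4.2] yaw 0.1 or -179.9 R [[-0.014, 0.996, -0.088], [0.005, -0.088, -0.996], [-1.0, -0.014, -0.003]]
```

View pics/w4c.png

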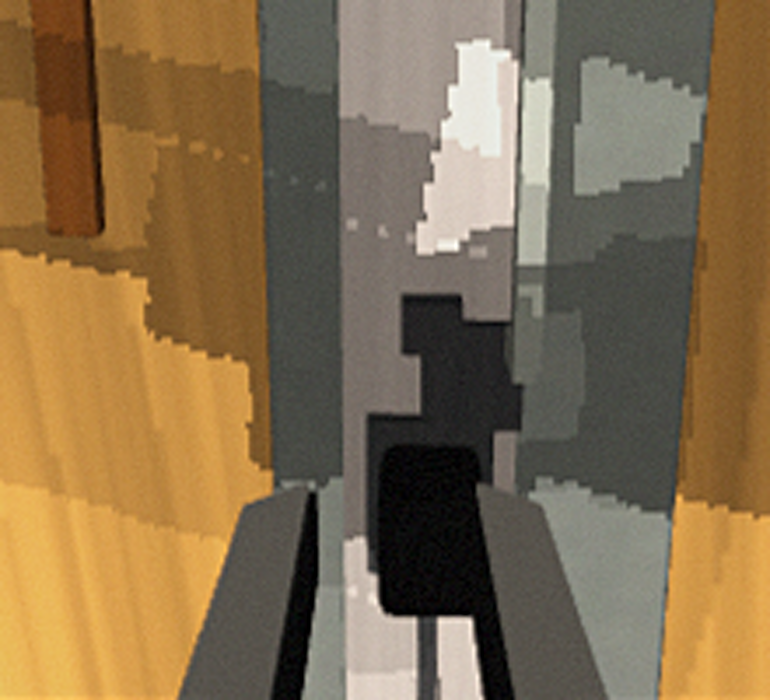

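Call:
{"api": "carry_out", "payload": {"travel": [[-2,4,2],[-4,8,4],[-4,8,4],[-4,8,4],[-4,8,4]], "yaw": [0,0,0,0,0]}}

```text
t: 3.65
tcp_pos: [0.5254, -0.0854, 0.0601]
tcp_rot: [-0.519, -0.482, 0.524, -0.473]
ft_force: [-0.2, -0.2, -0.3]
opening: 0.1
```

```bash
python3 - <<'E'
from h import *
plan([.5258,-.0855,.061],[.9959,-.0905,0])
snap('wrist','w5');crop('w5',200,100,420,300,3.5,'pics/w5c.png')
E
```

```text
t 3.65 tcp [ 0.5254 -0.0854  0.0601] F [-0.2 -0.2 -0.3] open 0.1 j6 -0.24
shift [-0.9  0.4  0.1] yaw 0.1 or -179.9 R [[-0.014, 0.996, -0.089], [0.005, -0.089, -0.996], [-1.0, -0.015, -0.004]]
```

View pics/w5c.png

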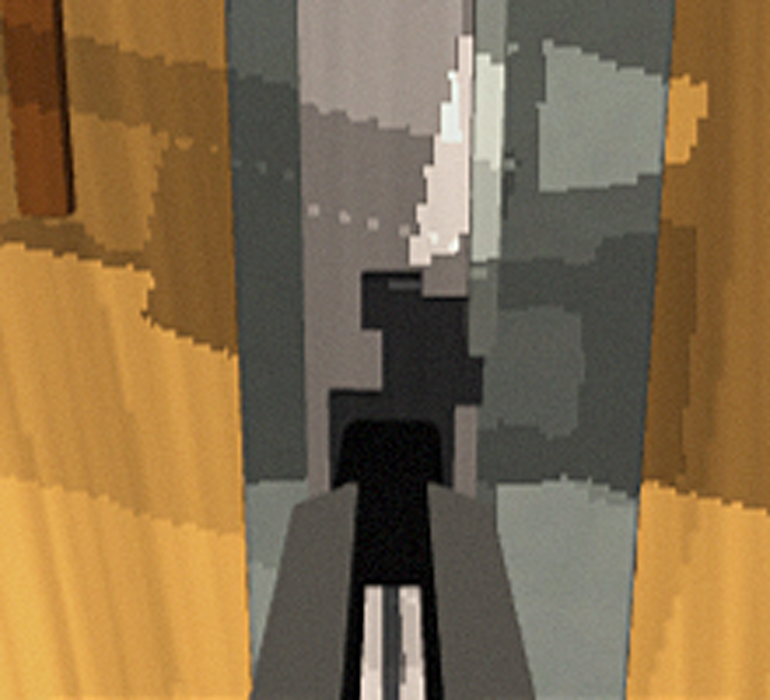

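```bash
python3 - <<'E'
from h import *
snap('scene','s5');snap('top','t5')
crop('s5',220,80,380,200,5,'pics/s5c.png');crop('t5',280,140,400,230,6,'pics/t5c.png')
for p in ([.5254,-.0854,.0601],[.5258,-.0855,.083],[.5254,-.0854,.079]): print(proj('s5',p),proj('w5',p),proj('t5',p))
E
```

```text
[287.83310704 165.65359353] [311.03099897 235.35027874] [343.35414574 195.81200734]
[287.41558433 160.66883868] [311.10160862 248.97164025] [343.66959249 195.47105438]
[287.58160781 161.4665541 ] [310.57221428 246.30448268] [343.58953867 195.63640178]
```

View pics/s5c.png

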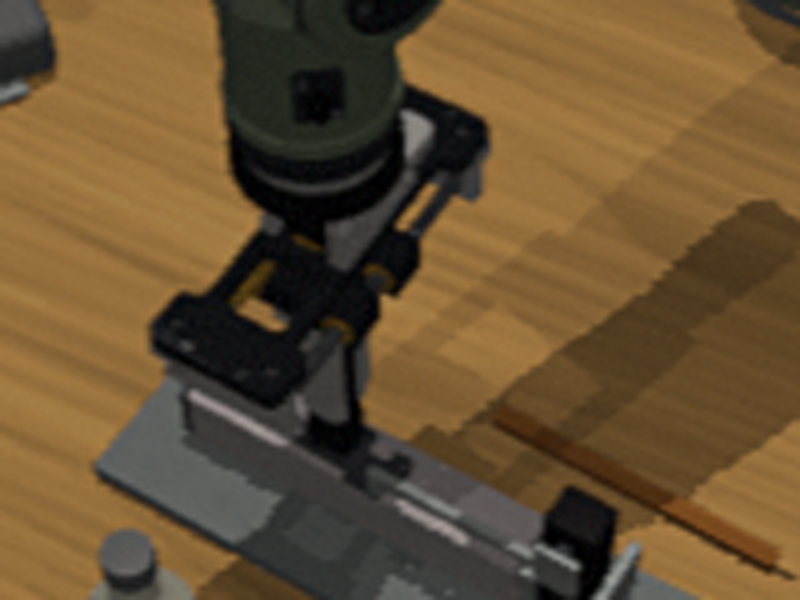

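View pics/w5.png

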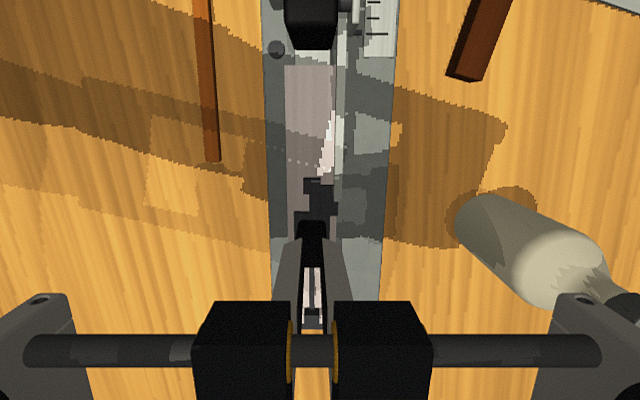

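```bash
python3 - <<'E'
from h import *
np.set_printoptions(precision=4,suppress=True)
for v in range(215,290,6): 
    print(v,[np.round(dep('w5',u,v),3).tolist() for u in (290,312,330)])
print(dep('w0' if 0 else 'wrist0',236,246),dep('wrist0',390,246))
for v in range(150,172,2): print(v,[np.round(dep('s5',u,v),3).tolist() for u in (284,288,291)])
E
```

```text
215 [[0.511, -0.073, 0.047], [0.527, -0.073, 0.053], [0.54, -0.073, 0.055]]
221 [[0.51, -0.077, 0.049], [0.527, -0.076, 0.057], [0.54, -0.08, 0.048]]
227 [[0.51, -0.082, 0.049], [0.527, -0.076, 0.068], [0.539, -0.085, 0.048]]
233 [[0.509, -0.087, 0.049], [0.527, -0.076, 0.078], [0.539, -0.089, 0.05]]
239 [[0.509, -0.092, 0.048], [0.527, -0.078, 0.084], [0.539, -0.094, 0.048]]
245 [[0.515, -0.075, 0.099], [0.527, -0.083, 0.083], [0.538, -0.077, 0.098]]
251 [[0.515, -0.075, 0.106], [0.526, -0.087, 0.083], [0.538, -0.077, 0.107]]
257 [[0.516, -0.075, 0.114], [0.526, -0.091, 0.083], [0.537, -0.077, 0.114]]
263 [[0.516, -0.075, 0.121], [0.525, -0.096, 0.083], [0.537, -0.077, 0.121]]
269 [[0.517, -0.075, 0.128], [0.523, -0.116, 0.052], [0.537, -0.077, 0.127]]
275 [[0.517, -0.075, 0.134], [0.523, -0.122, 0.051], [0.536, -0.077, 0.133]]
281 [[0.518, -0.075, 0.139], [0.522, -0.127, 0.051], [0.536, -0.077, 0.139]]
287 [[0.518, -0.075, 0.144], [0.522, -0.132, 0.051], [0.536, -0.077, 0.143]]
[0.2865 0.3877 0.0014] [0.266  0.5618 0.2114]
150 [[0.572, -0.065, 0.2], [0.523, -0.084, 0.126], [0.519, -0.078, 0.126]]
152 [[0.573, -0.064, 0.194], [0.522, -0.085, 0.116], [0.521, -0.077, 0.119]]
154 [[0.545, -0.082, 0.139], [0.521, -0.086, 0.105], [0.523, -0.076, 0.115]]
156 [[0.544, -0.083, 0.129], [0.523, -0.085, 0.1], [0.521, -0.077, 0.102]]
158 [[0.543, -0.084, 0.118], [0.534, -0.078, 0.11], [0.52, -0.078, 0.092]]
160 [[0.543, -0.084, 0.11], [0.536, -0.078, 0.104], [0.519, -0.079, 0.082]]
162 [[0.542, -0.085, 0.099], [0.534, -0.079, 0.092], [0.522, -0.077, 0.078]]
164 [[0.536, -0.09, 0.079], [0.533, -0.08, 0.081], [0.523, -0.077, 0.07]]
166 [[0.534, -0.092, 0.066], [0.536, -0.078, 0.078], [0.524, -0.077, 0.063]]
168 [[0.535, -0.091, 0.059], [0.535, -0.079, 0.067], [0.524, -0.077, 0.053]]
170 [[0.536, -0.091, 0.051], [0.536, -0.079, 0.059], [0.532, -0.073, 0.057]]
```

```bash
python3 - <<'E'
from h import *
np.set_printoptions(precision=1,suppress=True)
from cell import r
o=r.observe();R=Ro.from_quat(o["tcp_rot"]).as_matrix()
for v in range(232,262,3):
    print(v,[ ((R.T@(dep('w5',u,v)-o["tcp_pos"]))*1000).round(0).tolist() for u in (284,288,292,296,300,326,330,334)])
for v in range(156,170,1):
    print(v,[ ((R.T@(dep('s5',u,v)-o["tcp_pos"]))*1000).round(0).tolist() for u in (281,283,285,287,289,291)])
print(o["tcp_pos"],o["ft_force"])
E
python3 -c "
from h import *
crop('s5',265,130,315,180,12,'pics/s5d.png')"
```

```text
232 [[48.0, -23.0, 17.0], [12.0, -17.0, 3.0], [12.0, -14.0, 2.0], [-11.0, -10.0, -7.0], [-18.0, -7.0, -10.0], [6.0, 11.0, -0.0], [11.0, 14.0, 2.0], [11.0, 17.0, 2.0]]
235 [[49.0, -23.0, 20.0], [11.0, -17.0, 4.0], [11.0, -14.0, 4.0], [-19.0, -9.0, -8.0], [-22.0, -7.0, -9.0], [6.0, 11.0, 2.0], [11.0, 14.0, 5.0], [12.0, 18.0, 5.0]]
238 [[49.0, -24.0, 23.0], [13.0, -17.0, 8.0], [12.0, -14.0, 7.0], [-22.0, -9.0, -7.0], [-27.0, -6.0, -9.0], [-20.0, 10.0, -6.0], [12.0, 15.0, 7.0], [10.0, 17.0, 7.0]]
241 [[47.0, -23.0, 25.0], [13.0, -17.0, 10.0], [-32.0, -11.0, -9.0], [-33.0, -9.0, -10.0], [-33.0, -6.0, -10.0], [-33.0, 9.0, -10.0], [-32.0, 12.0, -9.0], [11.0, 18.0, 9.0]]
244 [[-37.0, -16.0, -9.0], [-37.0, -13.0, -10.0], [-36.0, -11.0, -9.0], [-37.0, -8.0, -9.0], [-36.0, -6.0, -9.0], [-37.0, 9.0, -9.0], [-37.0, 12.0, -9.0], [-37.0, 14.0, -9.0]]
247 [[-42.0, -15.0, -10.0], [-42.0, -13.0, -10.0], [-40.0, -11.0, -9.0], [-41.0, -8.0, -9.0], [-40.0, -6.0, -9.0], [-41.0, 9.0, -9.0], [-41.0, 11.0, -9.0], [-41.0, 14.0, -9.0]]
250 [[-45.0, -15.0, -9.0], [-46.0, -13.0, -10.0], [-45.0, -10.0, -10.0], [-
[... 1758 characters left out ...]
.0, 7.0, -3.0], [-21.0, 6.0, -8.0], [-10.0, -3.0, -8.0]]
165 [[-10.0, 13.0, 12.0], [-14.0, 12.0, 6.0], [-17.0, 11.0, 1.0], [-24.0, 12.0, -6.0], [-19.0, 7.0, -9.0], [-5.0, -3.0, -8.0]]
166 [[0.0, 10.0, 14.0], [-10.0, 12.0, 6.0], [-11.0, 10.0, 1.0], [-18.0, 12.0, -6.0], [-14.0, 7.0, -8.0], [-3.0, -1.0, -8.0]]
167 [[3.0, 11.0, 14.0], [-4.0, 12.0, 7.0], [-6.0, 11.0, 2.0], [-12.0, 11.0, -5.0], [-10.0, 7.0, -8.0], [3.0, -2.0, -7.0]]
168 [[3.0, 13.0, 12.0], [3.0, 11.0, 8.0], [-2.0, 11.0, 2.0], [-3.0, 9.0, -3.0], [-5.0, 7.0, -8.0], [7.0, -2.0, -8.0]]
169 [[6.0, 15.0, 12.0], [7.0, 12.0, 8.0], [2.0, 11.0, 2.0], [-2.0, 11.0, -4.0], [-1.0, 8.0, -8.0], [9.0, -0.0, -9.0]]
[ 0.5 -0.1  0.1] [-0.1 -0.1 -0.8]
```

View pics/s5d.png

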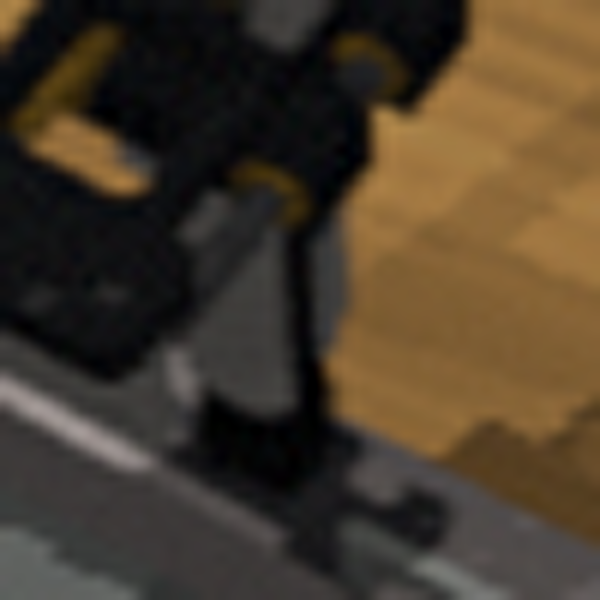

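```bash
python3 - <<'E'
from h import *
from cell import r
o=r.observe()
print(o["joints"],o["tcp_pos"])
for n in ('wrist0','w1','w2','w3','w4','w5'): print(n,load(n)[3].round(4)[:3].tolist())
for n in('wrist0','w1','w2','w3','w4'):
  print(n)
  _,_,K,T=load(n)
  for v in (236,240,244,250):
    print(v,[ (np.linalg.solve(K,[u,v,1.])*load(n)[1][v,u]).round(3).tolist() for u in ((228,232,392,398) if n=='wrist0' else (248,252,370,374) if n=='w1' else (262,265,360,364) if n in('w2','w3') else (280,285,340,346))])
print((np.linalg.solve(load('w5')[2],[300,244,1.])*load('w5')[1][244,300]).round(3))
E
```

```text
[-3.23678232e-01  2.57138314e-01  1.74333800e+00  3.53879610e-05
  1.15673261e+00 -2.35110902e-01] [ 0.52509575 -0.08522334  0.05998084]
wrist0 [[0.4383, 0.8606, 0.2594, 0.1757], [0.8988, -0.4192, -0.1281, 0.554], [-0.0015, 0.2893, -0.9572, 0.3841]]
w1 [[0.9955, -0.09, -0.0279, 0.5394], [-0.0942, -0.953, -0.288, 0.2132], [-0.0007, 0.2893, -0.9572, 0.4062]]
w2 [[0.9956, -0.0892, -0.0286, 0.5329], [-0.0936, -0.9526, -0.2896, 0.0824], [-0.0014, 0.291, -0.9567, 0.406]]
w3 [[0.9957, -0.09, -0.0236, 0.535], [-0.093, -0.953, -0.2883, 0.0001], [0.0035, 0.2892, -0.9573, 0.3323]]
w4 [[0.9959, -0.0818, -0.038, 0.5286], [-0.0892, -0.955, -0.283, 0.0029], [-0.0132, 0.2852, -0.9584, 0.2638]]
w5 [[0.9959, -0.0819, -0.0387, 0.5362], [-0.0895, -0.955, -0.2828, -0.0019], [-0.0138, 0.2851, -0.9584, 0.2674]]
wrist0
236 [[-0.11, 0.041, 0.413], [-0.105, 0.041, 0.413], [0.08, 0.031, 0.311], [0.085, 0.031, 0.31]]
240 [[-0.051, 0.021, 0.19], [-0.049, 0.021, 0.193], [0.048, 0.021, 0.19], [0.052, 0.021, 0.19]]
244 [[-0.049, 0.023, 0.185], [-0.048, 0.023, 0.187], [0.048, 0.023, 0.188], [0.051, 0.023, 0.185]]
25
[... 988 characters left out ...]
 [[-0.03, 0.021, 0.19], [-0.053, 0.04, 0.359], [0.029, 0.021, 0.192], [0.032, 0.021, 0.191]]
244 [[-0.03, 0.023, 0.188], [-0.028, 0.024, 0.19], [0.029, 0.023, 0.188], [0.031, 0.023, 0.184]]
250 [[-0.029, 0.026, 0.18], [-0.028, 0.027, 0.19], [0.028, 0.026, 0.184], [0.03, 0.025, 0.178]]
w4
236 [[-0.027, 0.027, 0.271], [-0.023, 0.027, 0.27], [0.02, 0.022, 0.225], [0.025, 0.023, 0.23]]
240 [[-0.027, 0.03, 0.27], [-0.016, 0.021, 0.191], [0.017, 0.021, 0.19], [0.025, 0.026, 0.232]]
244 [[-0.019, 0.023, 0.185], [-0.016, 0.023, 0.185], [0.017, 0.023, 0.185], [0.02, 0.023, 0.184]]
250 [[-0.018, 0.026, 0.178], [-0.015, 0.025, 0.177], [0.016, 0.025, 0.177], [0.019, 0.025, 0.177]]
[-0.007  0.023  0.186]
```

Call:
{"api": "carry_out", "payload": {"travel": [[0,0,0],[0,0,0],[0,0,0],[0,0,0]], "yaw": [0,0,0,0], "gripper": 0.5}}

```text
t: 4.13
tcp_pos: [0.525, -0.0852, 0.0599]
tcp_rot: [-0.519, -0.482, 0.524, -0.473]
ft_force: [-0.8, 0.5, 0.3]
opening: 0.346
```

Call:
{"api": "carry_out", "payload": {"travel": [[7,0,0],[14,0,0],[14,0,0]], "yaw": [0,0,0]}}

```text
t: 4.38
tcp_pos: [0.5231, -0.0846, 0.0439]
tcp_rot: [-0.518, -0.483, 0.525, -0.471]
ft_force: [0.1, 0.3, -1.1]
opening: 0.5
```

```bash
python3 - <<'E'
from h import *
plan([.5258,-.0860,.029],[.9959,-.0905,0])
snap('wrist','w6')
E
```

```text
t 4.38 tcp [ 0.5231 -0.0846  0.0439] F [ 0.1  0.3 -1.1] open 0.5 j6 -0.24
shift [14.9  3.   1.3] yaw 0.1 or -179.9 R [[-0.018, 0.996, -0.088], [0.006, -0.088, -0.996], [-1.0, -0.019, -0.005]]
```

View pics/w6.png

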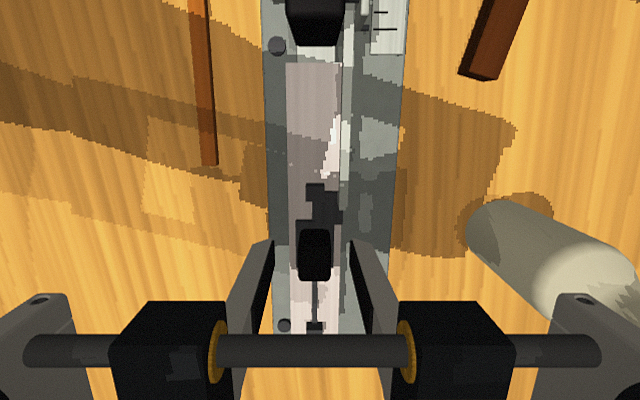

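Call:
{"api": "carry_out", "payload": {"travel": [[7,2,1],[14,4,2],[14,4,2]], "yaw": [0,0,0]}}

```text
t: 4.68
tcp_pos: [0.5259, -0.0868, 0.0285]
tcp_rot: [-0.518, -0.484, 0.525, -0.471]
ft_force: [-0.4, -0.2, -0.7]
opening: 0.501
```

```bash
python3 - <<'E'
from h import *
plan([.5258,-.0860,.029],[.9959,-.0905,0])
snap('wrist','w7');snap('scene','s7')
crop('s7',265,130,315,180,12,'pics/s7d.png')
E
```

```text
t 4.68 tcp [ 0.5259 -0.0868  0.0285] F [-0.4 -0.2 -0.7] open 0.501 j6 -0.24
shift [-0.5 -0.2 -0.7] yaw 0.1 or -179.9 R [[-0.021, 0.996, -0.089], [0.007, -0.088, -0.996], [-1.0, -0.021, -0.005]]
```

View pics/w7.png

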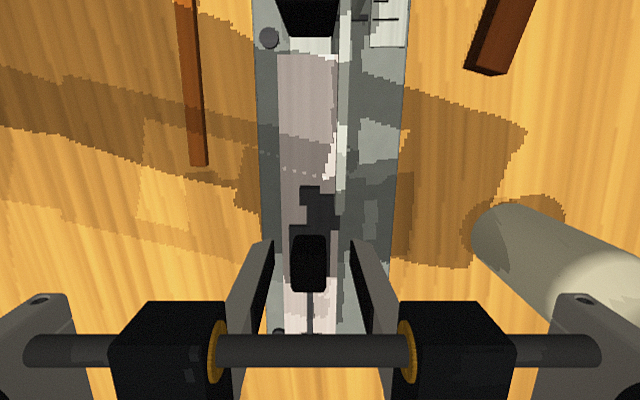

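View pics/s7d.png

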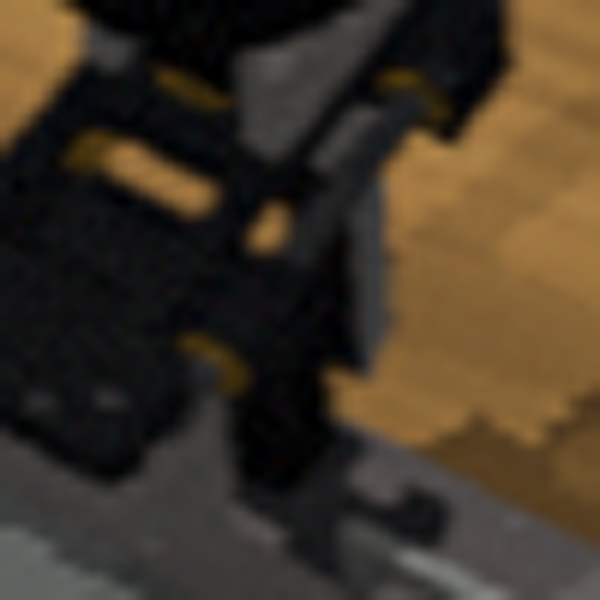

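Call:
{"api": "carry_out", "payload": {"travel": [[0,-2,0],[0,-2,0],[0,-2,0],[0,-2,0],[0,-2,0]], "yaw": [0,0,0,0,0], "gripper": 0.05, "force": 12}}

```text
t: 5.2
tcp_pos: [0.5243, -0.0867, 0.03]
tcp_rot: [-0.518, -0.484, 0.525, -0.471]
ft_force: [-1.7, 0.2, 1.2]
opening: 0.214
```

```bash
python3 - <<'E'
from h import *
plan([.5258,-.0860,.029],[.9959,-.0905,0])
E
```

```text
t 5.2 tcp [ 0.5243 -0.0867  0.03  ] F [-1.7  0.2  1.2] open 0.214 j6 -0.24
shift [ 1.   1.5 -0.8] yaw 0.1 or -179.9 R [[-0.02, 0.996, -0.088], [0.006, -0.088, -0.996], [-1.0, -0.02, -0.005]]
```

Call:
{"api": "carry_out", "payload": {"travel": [[0,0,8],[0,0,16],[0,0,24],[0,0,32],[0,0,32]], "yaw": [0,0,0,0,0]}}

```text
t: 5.62
tcp_pos: [0.5212, -0.1208, 0.03]
tcp_rot: [-0.518, -0.483, 0.526, -0.471]
ft_force: [-2.3, -1.9, 1.3]
opening: 0.218
```

Call:
{"api": "carry_out", "payload": {"travel": [[0,0,2],[0,0,4],[0,0,6]], "yaw": [0,0,0]}}

```text
t: 5.87
tcp_pos: [0.5206, -0.1266, 0.03]
tcp_rot: [-0.518, -0.483, 0.526, -0.471]
ft_force: [-0.8, 8.1, 3.2]
opening: 0.217
```

Call:
{"api": "carry_out", "payload": {"travel": [[0,0,2],[0,0,4],[0,0,4]], "yaw": [0,0,0]}}

```text
t: 6.12
tcp_pos: [0.5206, -0.1265, 0.03]
tcp_rot: [-0.52, -0.485, 0.524, -0.468]
ft_force: [0.5, 11.9, 3.6]
opening: 0.216
```

Call:
{"api": "carry_out", "payload": {"travel": [[0,0,0],[0,0,0],[0,0,0]], "yaw": [0,0,0], "gripper": 0.5}}

```text
t: 6.37
tcp_pos: [0.5208, -0.1271, 0.03]
tcp_rot: [-0.52, -0.484, 0.524, -0.469]
ft_force: [-0.2, -0.6, 0.4]
opening: 0.391
```

Call:
{"api": "carry_out", "payload": {"travel": [[-20,0,0],[-40,0,0],[-60,0,0],[-80,0,0],[-80,0,0]], "yaw": [0,0,0,0,0], "gripper": 0.7}}

```text
t: 6.78
tcp_pos: [0.5259, -0.1303, 0.1144]
tcp_rot: [-0.521, -0.481, 0.523, -0.472]
ft_force: [0.8, -0.5, 1.2]
opening: 0.699
```

```bash
python3 - <<'E'
from h import *
plan([.538,.0520,.100],[.9959,-.0905,0])
snap('wrist','w8')
E
```

```text
t 6.78 tcp [ 0.5259 -0.1303  0.1144] F [ 0.8 -0.5  1.2] open 0.699 j6 -0.31
shift [  15.7   -4.4 -182.5] yaw -0.0 or 180.0 R [[-0.011, 0.996, -0.091], [0.008, -0.091, -0.996], [-1.0, -0.011, -0.007]]
```

View pics/w8.png

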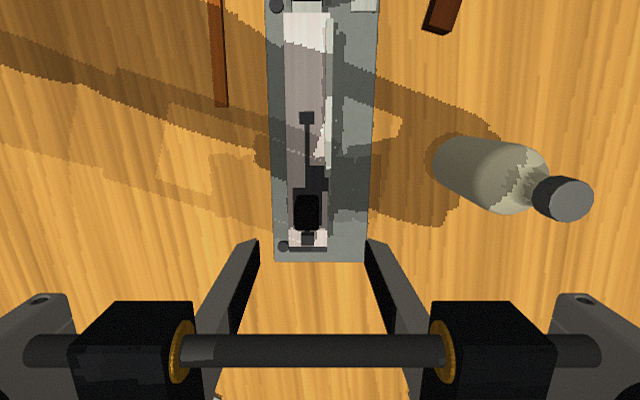

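```bash
python3 - <<'E'
from h import *
by=np.array([.0905,.9959,0])
crop('w8',260,100,360,260,4,'pics/w8c.png')
for v in range(196,246,3): p=dep('w8',306,v); print(v,p.round(4),round(p@by*1000,1))
E
```

```text
196 [ 0.5222 -0.1157  0.0587] -68.0
199 [ 0.5224 -0.1158  0.0682] -68.1
202 [ 0.5228 -0.1156  0.0785] -67.8
205 [ 0.5228 -0.1168  0.0828] -69.0
208 [ 0.5225 -0.1191  0.0833] -71.4
211 [ 0.5223 -0.1215  0.0837] -73.7
214 [ 0.522  -0.1242  0.083 ] -76.5
217 [ 0.5219 -0.1263  0.0842] -78.6
220 [ 0.5216 -0.1292  0.0833] -81.4
223 [ 0.5213 -0.1316  0.0837] -83.9
226 [ 0.521  -0.1343  0.0831] -86.6
229 [ 0.5208 -0.1368  0.0836] -89.1
232 [ 0.5185 -0.1518  0.0512] -104.3
235 [ 0.5186 -0.1523  0.0575] -104.7
238 [ 0.5184 -0.1547  0.0586] -107.2
241 [ 0.518  -0.158   0.0577] -110.5
244 [ 0.5179 -0.1599  0.0601] -112.4
```

View pics/w8c.png

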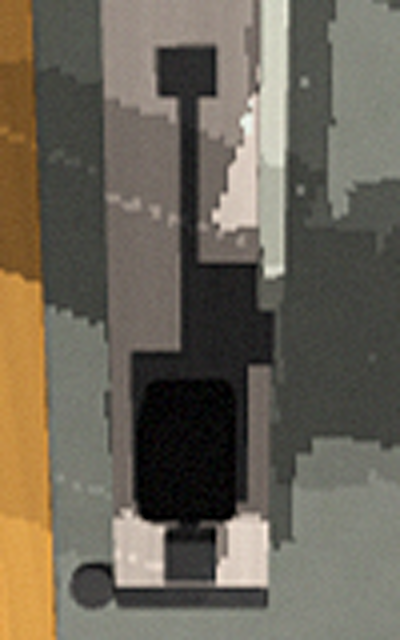

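```bash
python3 - <<'E'
from h import *
by=np.array([.0905,.9959,0]);bx=np.array([.9959,-.0905,0])
for u,vs in ((307,range(108,130,3)),(312,range(160,192,3)),(325,range(160,192,3)),(297,range(184,232,4)),(321,range(184,235,4)),(309,range(230,238))):
  print(u,[(v,round(float(dep('w8',u,v)@by*1000),1),round(float(dep('w8',u,v)[2]*1000))) for v in vs])
# tongue front end
E
```

```text
307 [(108, 5.1, 48), (111, 2.7, 49), (114, 0.3, 58), (117, -2.0, 59), (120, -4.4, 58), (123, -6.7, 59), (126, -9.4, 51), (129, -11.9, 50)]
312 [(160, -38.3, 48), (163, -40.8, 49), (166, -42.8, 53), (169, -45.3, 53), (172, -47.9, 54), (175, -50.3, 55), (178, -53.0, 54), (181, -55.8, 53), (184, -58.4, 54), (187, -61.2, 53), (190, -63.7, 54)]
325 [(160, -34.9, 72), (163, -37.1, 73), (166, -39.7, 72), (169, -41.8, 73), (172, -44.4, 73), (175, -46.8, 73), (178, -52.9, 55), (181, -55.8, 54), (184, -58.5, 54), (187, -60.8, 55), (190, -63.7, 54)]
297 [(184, -59.7, 48), (188, -62.8, 50), (192, -65.6, 54), (196, -68.7, 56), (200, -68.4, 70), (204, -68.9, 80), (208, -71.6, 82), (212, -74.9, 83), (216, -77.8, 84), (220, -81.3, 84), (224, -84.9, 83), (228, -88.4, 83)]
321 [(184, -58.5, 53), (188, -62.1, 54), (192, -65.7, 53), (196, -69.2, 54), (200, -72.6, 55), (204, -76.5, 54), (208, -80.3, 54), (212, -84.2, 53), (216, -87.6, 55), (220, -91.5, 54), (224, -95.7, 53), (228, -101.2, 49), (232, -105.3, 48)]
309 [(230, -90.3, 83), (231, -91.5, 82), (232, -104.0, 52), (233, -105.1, 52), (234, -104.8, 55), (235, -105.3, 56), (236, -105.3, 59), (237, -106.1, 59)]
```

Call:
{"api": "carry_out", "payload": {"travel": [[0,-1,-37],[0,-2,-74],[0,-3,-111],[0,-4,-148],[0,-4,-183]], "yaw": [0,0,0,0,0]}}

```text
t: 7.25
tcp_pos: [0.5357, 0.0544, 0.1117]
tcp_rot: [-0.52, -0.483, 0.525, -0.47]
ft_force: [1.3, 0.1, -0.0]
opening: 0.7
```

Call:
{"api": "carry_out", "payload": {"travel": [[0,0,0],[0,0,0]], "yaw": [0,0]}}

```text
t: 7.42
tcp_pos: [0.5341, 0.0558, 0.1095]
tcp_rot: [-0.518, -0.484, 0.525, -0.47]
ft_force: [0.1, -0.3, 0.1]
opening: 0.701
```

```bash
python3 - <<'E'
from h import *
plan([.5402,.0523,.028],[.9959,-.0905,0])
snap('wrist','w9')
crop('w9',240,160,390,290,5,'pics/w9c.png')
E
```

```text
t 7.42 tcp [0.5341 0.0558 0.1095] F [ 0.1 -0.3  0.1] open 0.701 j6 0.02
shift [81.3  8.1  3.5] yaw 0.1 or -179.9 R [[-0.02, 0.996, -0.088], [0.008, -0.088, -0.996], [-1.0, -0.021, -0.006]]
```

View pics/w9.png

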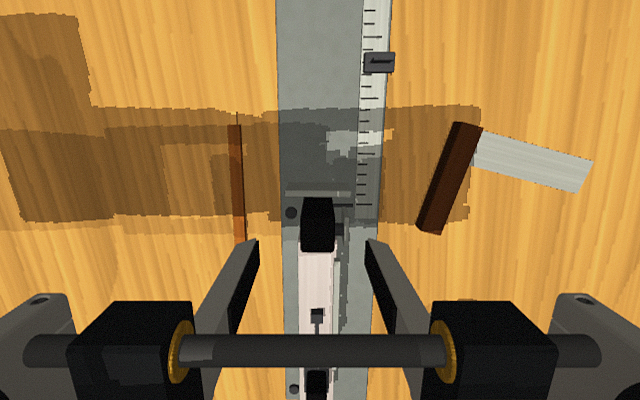

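View pics/w9c.png

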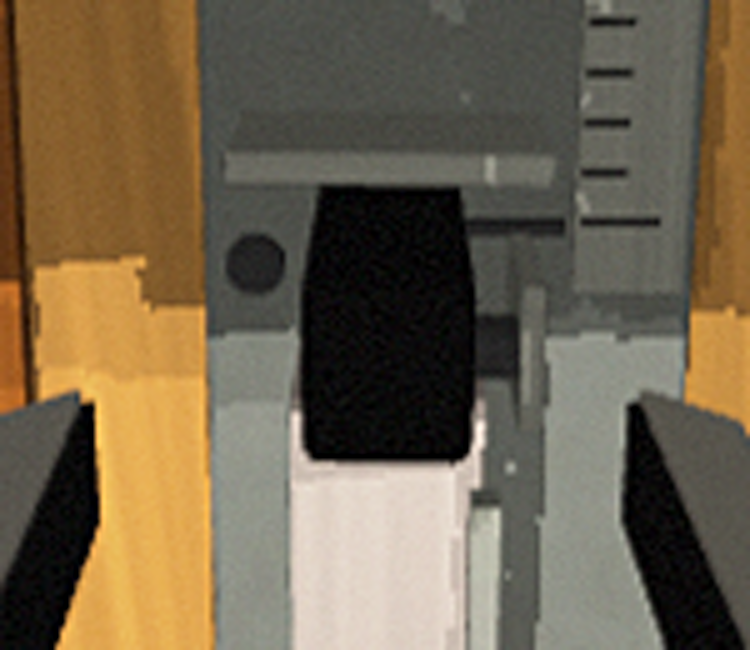

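Call:
{"api": "carry_out", "payload": {"travel": [[0,8,4],[12,8,4],[25,8,4],[40,8,4],[40,8,4]], "yaw": [0,0,0,0,0]}}

```text
t: 7.88
tcp_pos: [0.5381, 0.0486, 0.0655]
tcp_rot: [-0.517, -0.485, 0.528, -0.468]
ft_force: [-0.6, 0.4, 0.3]
opening: 0.697
```

```bash
python3 - <<'E'
from h import *
np.set_printoptions(precision=4,suppress=True)
plan([.5402,.0523,.028],[.9959,-.0905,0])
C=lambda u,v:(240+u/5-.4,160+v/5-.4)
by=np.array([.0905,.9959,0]);bx=np.array([.9959,-.0905,0])
for n,p in dict(ptr=atz('w9',*C(515,226),.0215),ptrtip=atz('w9',*C(565,226),.0215),tick=atz('w9',*C(620,221),.0125),hrear=atz('w9',*C(390,460),.1),hl=atz('w9',*C(306,420),.1),hR=atz('w9',*C(472,420),.1),fin=atz('w9',382,61,.04)).items(): print(n,p*1000,p@bx*1000,p@by*1000)
E
```

```text
t 7.88 tcp [0.5381 0.0486 0.0655] F [-0.6  0.4  0.3] open 0.697 j6 0.02
shift [37.4  2.8 -3.7] yaw -0.1 or 179.9 R [[-0.027, 0.995, -0.093], [0.008, -0.092, -0.996], [-1.0, -0.028, -0.006]]
ptr [562.6956  50.2091  21.5   ] 555.844595959652 100.92719154846817
ptrtip [572.4263  49.3981  21.5   ] 565.608793548604 101.00016224558091
tick [584.2874  46.8111  12.5   ] 577.6553955238593 99.49717418555892
hrear [537.3131  38.5934 100.    ] 531.6174569897964 87.06196201501417
hl [525.3343  46.0942 100.    ] 519.0089515688827 93.44798983759853
hR [550.0551  44.1027 100.    ] 543.8085282273403 93.7018851905746
fin [600.6858 173.8436  40.    ] 582.4901578583119 227.49288389761884
```

Call:
{"api": "carry_out", "payload": {"travel": [[10,1,-2],[20,2,-4],[30,3,-4],[36,3,-4],[36,3,-4]], "yaw": [0,0,0,0,0]}}

```text
t: 8.3
tcp_pos: [0.539, 0.0526, 0.0275]
tcp_rot: [-0.517, -0.486, 0.529, -0.467]
ft_force: [0.7, 0.3, 0.0]
opening: 0.698
```

```bash
python3 - <<'E'
from h import *
plan([.5394,.0526,.028],[.9959,-.0905,0])
snap('wrist','w10');snap('scene','s10')
crop('w10',240,160,390,290,5,'pics/w10c.png');crop('s10',290,130,370,190,8,'pics/s10c.png')
E
```

```text
t 8.3 tcp [0.539  0.0526 0.0275] F [0.7 0.3 0. ] open 0.698 j6 0.02
shift [-0.5  0.3 -0. ] yaw -0.1 or 179.9 R [[-0.03, 0.995, -0.093], [0.008, -0.092, -0.996], [-1.0, -0.031, -0.005]]
```

View pics/w10c.png

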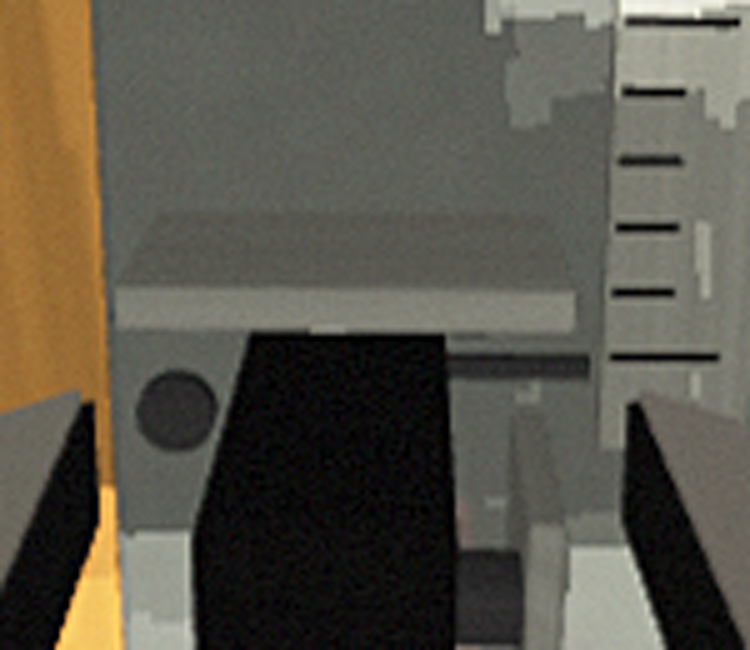

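View pics/s10c.png

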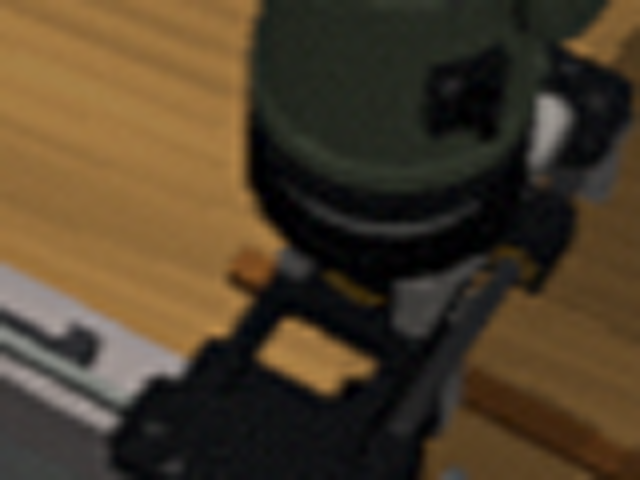

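Call:
{"api": "carry_out", "payload": {"travel": [[0,0,0],[0,0,0],[0,0,0],[0,0,0],[0,0,0]], "yaw": [0,0,0,0,0], "gripper": 0.05, "force": 32}}

```text
t: 8.82
tcp_pos: [0.541, 0.0526, 0.0297]
tcp_rot: [-0.518, -0.485, 0.527, -0.468]
ft_force: [-9.4, 1.1, 2.2]
opening: 0.384
```

Call:
{"api": "carry_out", "payload": {"travel": [[0,0,0],[0,0,0],[0,0,0]], "yaw": [0,0,0]}}

```text
t: 9.07
tcp_pos: [0.5379, 0.0529, 0.0296]
tcp_rot: [-0.516, -0.486, 0.529, -0.467]
ft_force: [-8.4, 0.1, 5.9]
opening: 0.322
```

```bash
python3 - <<'E'
from h import *
plan([.5394,.0526,.028],[.9959,-.0905,0])
snap('wrist','w11')
crop('w11',220,140,410,290,4,'pics/w11c.png')
E
```

```text
t 9.07 tcp [0.5379 0.0529 0.0296] F [-8.4  0.1  5.9] open 0.322 j6 0.02
shift [1.6 1.5 0.2] yaw -0.1 or 179.9 R [[-0.032, 0.995, -0.092], [0.008, -0.092, -0.996], [-0.999, -0.033, -0.005]]
```

View pics/w11c.png

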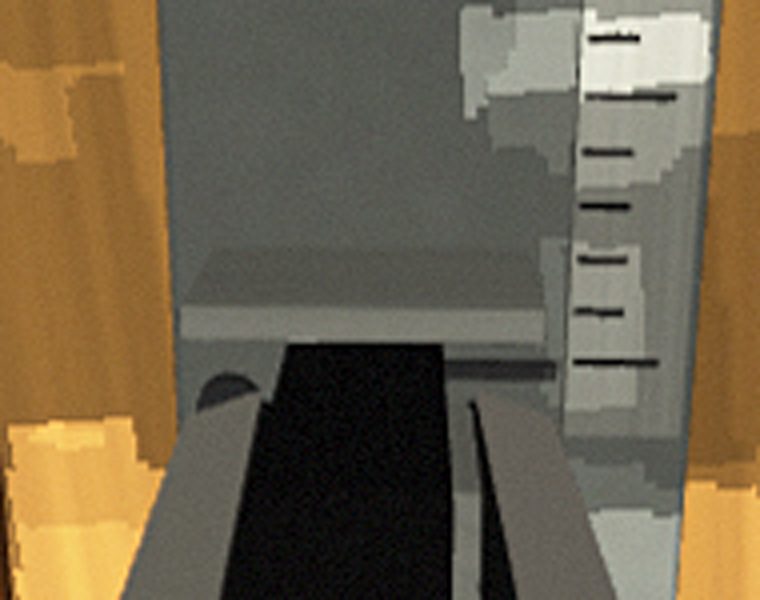

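Call:
{"api": "carry_out", "payload": {"travel": [[0,0,-5],[0,0,-15],[0,0,-27],[0,0,-40],[0,0,-40]], "yaw": [0,0,0,0,0]}}

```text
t: 9.53
tcp_pos: [0.5416, 0.0934, 0.0297]
tcp_rot: [-0.515, -0.486, 0.528, -0.467]
ft_force: [-2.5, -2.3, -0.7]
opening: 0.321
```

```bash
python3 - <<'E'
from h import *
plan([.5394,.0526,.028],[.9959,-.0905,0])
snap('wrist','w12')
E
```

```text
t 9.53 tcp [0.5416 0.0934 0.0297] F [-2.5 -2.3 -0.7] open 0.321 j6 0.09
shift [ 1.5  1.6 40.9] yaw 0.0 or -180.0 R [[-0.032, 0.995, -0.09], [0.007, -0.09, -0.996], [-0.999, -0.032, -0.005]]
```

View pics/w12.png

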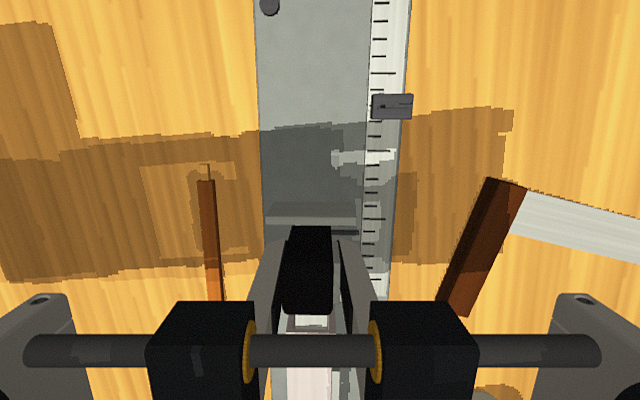

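```bash
python3 -c "
from h import *
crop('w12',330,70,430,190,5,'pics/w12a.png');crop('w12',310,190,410,290,6,'pics/w12b.png')"
```

```text
(no output)
```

View pics/w12a.png

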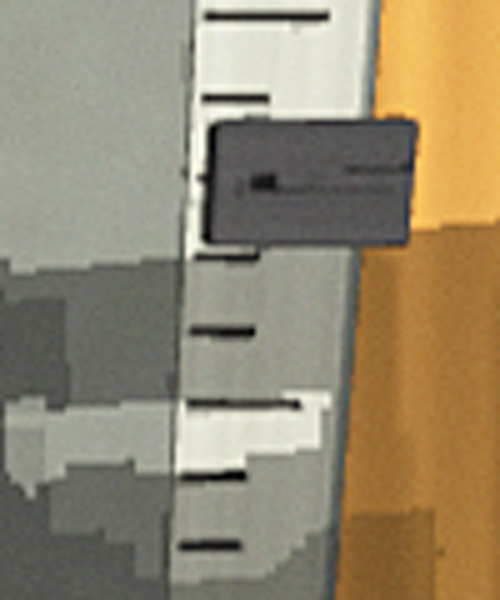

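View pics/w12b.png

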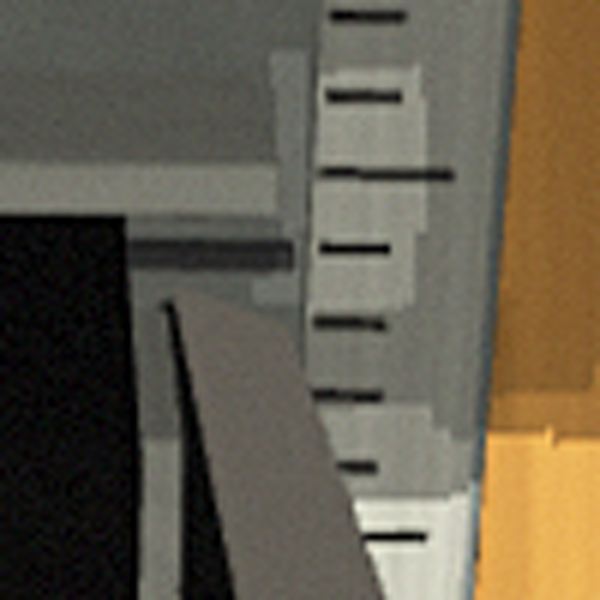

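```bash
python3 - <<'E'
from h import *
A=lambda u,v:(330+u/5-.4,70+v/5-.4); B=lambda u,v:(310+u/6-.42,190+v/6-.42)
by=np.array([.0905,.9959,0])
f=lambda p:round(float(p@by*1000),2)
print("ptr",f(atz('w12',*B(285,255),.0215)),"t40",f(atz('w12',*B(355,248),.0125)),"t50",f(atz('w12',*B(390,175),.0125)))
for v,t in((405,100),(331,110),(257,120),(98,140),(15,150)): print(t,f(atz('w12',*A(235,v),.0125)))
print("fin edges",f(atz('w12',*A(375,171),.04)),f(atz('w12',*A(375,188),.04)),"left",f(atz('w12',*A(265,172),.04)),f(atz('w12',*A(265,188),.04)))
print("saddle", f(atz('w12',*A(310,120),.03)),f(atz('w12',*A(310,245),.03)))
print([dep('w12',*A(u,v)).round(4).tolist() for u,v in((300,140),(300,180),(380,178),(300,220))])
E
```

```text
ptr 141.79 t40 139.33 t50 149.14
100 199.88
110 210.1
120 220.05
140 240.58
150 250.87
fin edges 230.63 228.7 left 230.53 228.72
saddle 236.87 221.98
[[0.6001, 0.1813, 0.0226], [0.5965, 0.1764, 0.0397], [0.6057, 0.1757, 0.0405], [0.5996, 0.1714, 0.0241]]
```

Call:
{"api": "carry_out", "payload": {"travel": [[0,0,-15],[0,0,-32],[0,0,-49],[0,0,-60],[0,0,-60]], "yaw": [0,0,0,0,0]}}

```text
t: 10.0
tcp_pos: [0.547, 0.153, 0.0297]
tcp_rot: [-0.515, -0.486, 0.528, -0.468]
ft_force: [-1.7, -3.8, -1.3]
opening: 0.324
```

Call:
{"api": "carry_out", "payload": {"travel": [[0,0,-10],[0,0,-20],[0,0,-27],[0,0,-27],[0,0,-27]], "yaw": [0,0,0,0,0]}}

```text
t: 10.42
tcp_pos: [0.5493, 0.1789, 0.0297]
tcp_rot: [-0.515, -0.486, 0.529, -0.468]
ft_force: [-2.2, -3.7, -1.0]
opening: 0.319
```

```bash
python3 - <<'E'
from h import *
plan([.5394,.0526,.028],[.9959,-.0905,0])
for n in('wrist','scene','top'): snap(n,n[0]+'13')
crop('w13',310,180,430,280,6,'pics/w13c.png');crop('s13',330,180,410,240,9,'pics/s13c.png');crop('t13',240,155,320,215,9,'pics/t13c.png')
E
```

```text
t 10.42 tcp [0.5493 0.1789 0.0297] F [-2.2 -3.7 -1. ] open 0.319 j6 0.24
shift [  1.3   1.4 126.7] yaw 0.1 or -179.9 R [[-0.032, 0.996, -0.089], [0.005, -0.089, -0.996], [-0.999, -0.032, -0.003]]
```

View pics/w13c.png

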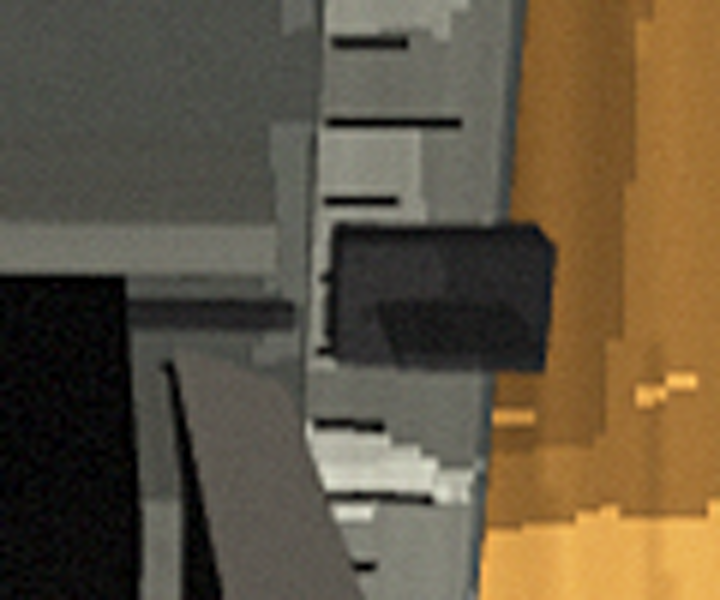

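View pics/s13c.png

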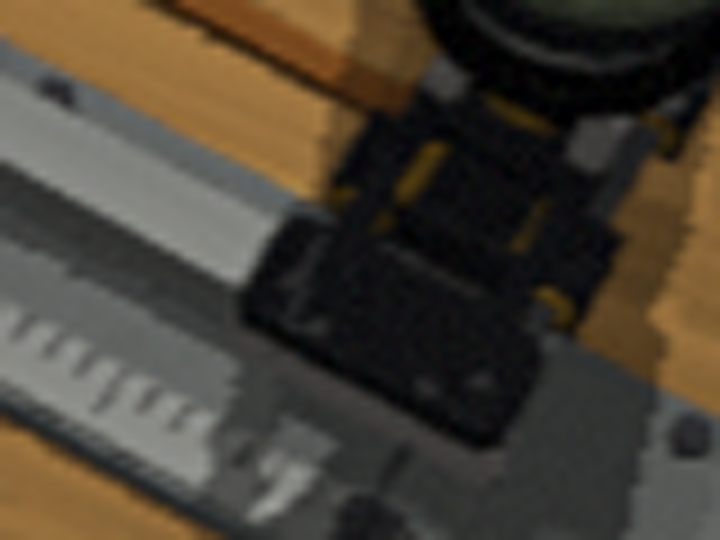

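View pics/t13c.png

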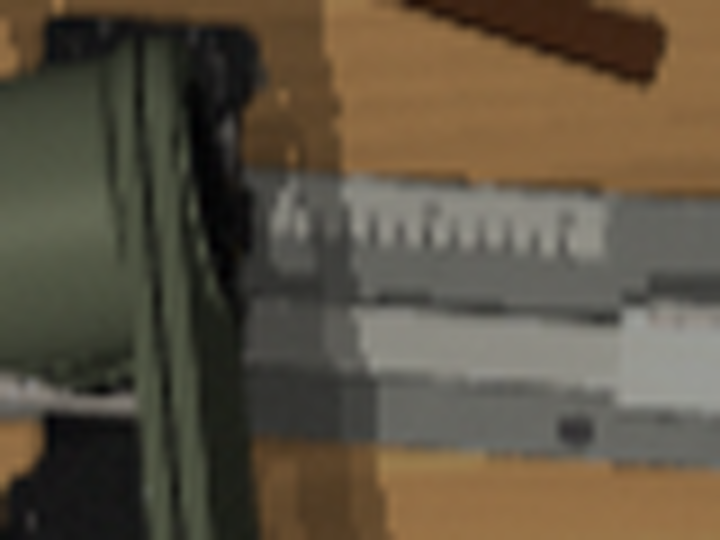

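```bash
python3 - <<'E'
from h import *
by=np.array([.0905,.9959,0])
def run(n,ticks,fins,zt=.0125):
    a=[(t,atz(n,u,v,zt)@by*1000) for t,u,v in ticks]; c=np.polyfit([x[1] for x in a],[x[0] for x in a],1); print(n,"fit",c,"res",np.round([np.polyval(c,x[1])-x[0] for x in a],2))
    cam=load(n)[3][:3,3]; ca=np.polyval(c,cam@by*1000)
    for lab,u,v,z in fins:
        g=np.polyval(c,atz(n,u,v,zt)@by*1000); H=(cam[2]-zt)*c[0]
        print("  ",lab,"tick value",round(g+(ca-g)*(z-zt)/H,2),"ground",round(g,2),"cam",round(ca,1))
A=lambda u,v:(330+u/5-.4,70+v/5-.4)
run('w12',[(t,*A(230,v)) for v,t in((546,80),(476,90),(405,100),(331,110),(257,120),(98,140),(15,150))],[('finfar',*A(375,171),.04),('finnear',*A(375,188),.04)])
B=lambda u,v:(310+u/6-.42,190+v/6-.42)
run('w12',[(t,*B(355,v)) for v,t in((16,70),(96,60),(175,50),(248,40),(323,30),(396,20))],[('ptr',*B(285,255),z) for z in(.0185,.02,.0215)])
C=lambda u,v:(310+u/6-.42,180+v/6-.42)
run('w13',[(t,*C(360,v)) for v,t in((43,160),(122,150),(201,140),(425,110),(495,100))],[('ptr',*C(285,313),z) for z in(.0185,.02,.0215)]+[('finface top?',*C(480,365),.04)])
A1=lambda u,v:(285+u/6-.42,55+v/6-.42)
run('w1',[(t,*A1(455,v)) for v,t in((118,200),(175,190),(230,180),(284,170),(337,160),(387,150),(438,140))],[('fin',*A1(505,495),.04)])
import cv2
crop('w9',350,5,420,105,6,'pics/w9d.png')
E
```

```text
w12 fit [  0.98369114 -96.66331936] res [ 0.06  0.07 -0.04  0.01 -0.21 -0.    0.12]
   finfar tick value 130.19 ground 130.84 cam 125.7
   finnear tick value 128.3 ground 128.68 cam 125.7
w12 fit [  0.98651972 -97.27174733] res [ 0.04 -0.01 -0.19  0.18  0.04 -0.06]
   ptr tick value 41.49 ground 39.14 cam 125.7
   ptr tick value 42.07 ground 39.14 cam 125.7
   ptr tick value 42.66 ground 39.14 cam 125.7
w13 fit [  0.98944377 -96.85458776] res [-0.05  0.09 -0.01 -0.08  0.06]
   ptr tick value 127.45 ground 125.1 cam 212.0
   ptr tick value 128.04 ground 125.1 cam 212.0
   ptr tick value 128.63 ground 125.1 cam 212.0
   finface top? tick value 130.0 ground 118.4 cam 212.0
w1 fit [  0.99587237 -99.39120245] res [ 0.26 -0.03 -0.13 -0.2  -0.24  0.15  0.19]
   fin tick value 131.08 ground 128.84 cam 160.7
```

View pics/w9d.png

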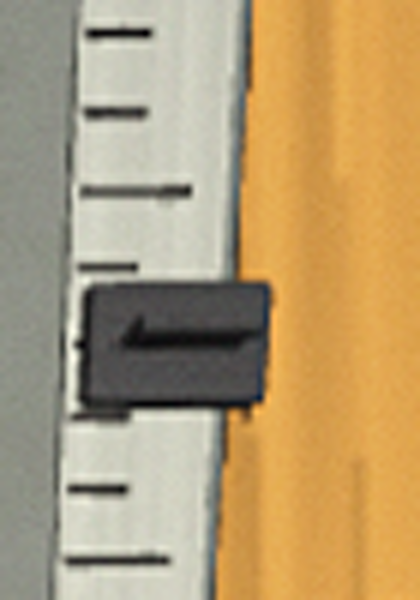

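Call:
{"api": "carry_out", "payload": {"travel": [[0,0,-1.5],[0,0,-2.7],[0,0,-2.7],[0,0,-2.7],[0,0,-2.7]], "yaw": [0,0,0,0,0]}}

```text
t: 10.98
tcp_pos: [0.5495, 0.1804, 0.0297]
tcp_rot: [-0.515, -0.486, 0.529, -0.468]
ft_force: [-2.1, -5.3, -0.4]
opening: 0.321
```

```bash
python3 - <<'E'
from h import *
plan([.5379,.0529,.0297],[.9959,-.0905,0])
snap('wrist','w14');plan([.5379,.0529,.0297],[.9959,-.0905,0])
crop('w14',310,180,430,280,6,'pics/w14c.png');crop('w11',300,180,420,280,6,'pics/w11d.png')
E
```

```text
t 10.98 tcp [0.5495 0.1804 0.0297] F [-2.1 -5.3 -0.4] open 0.321 j6 0.25
shift [-2.00e-01 -1.00e-01  1.28e+02] yaw 0.1 or -179.9 R [[-0.032, 0.995, -0.09], [0.005, -0.089, -0.996], [-0.999, -0.032, -0.002]]
t 11.03 tcp [0.5495 0.1804 0.0297] F [-2.3 -4.9 -0.2] open 0.325 j6 0.25
shift [-2.00e-01 -1.00e-01  1.28e+02] yaw 0.1 or -179.9 R [[-0.032, 0.995, -0.09], [0.005, -0.089, -0.996], [-0.999, -0.032, -0.002]]
```

View pics/w14c.png

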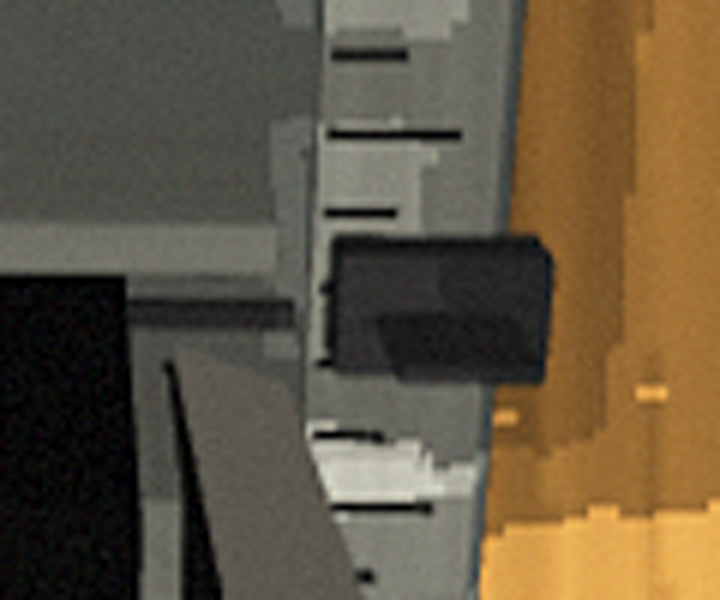

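View pics/w11d.png

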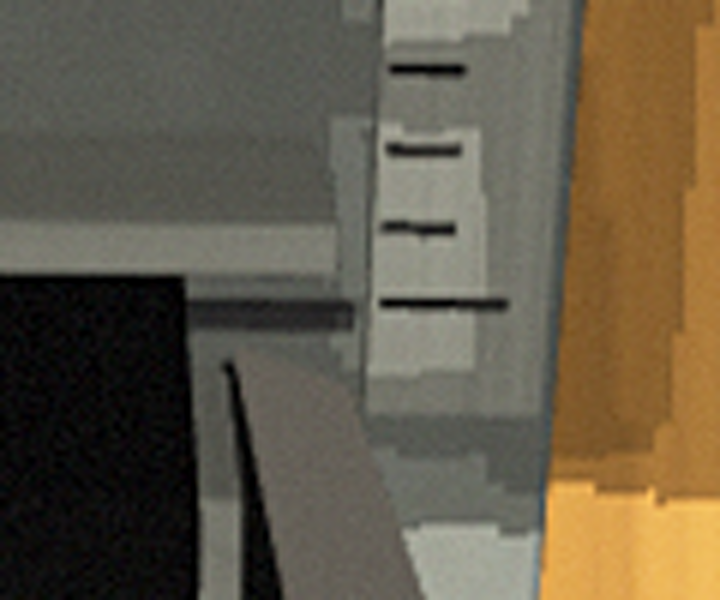

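Call:
{"api": "carry_out", "payload": {"travel": [[0,0,-1.2],[0,0,-2.2],[0,0,-2.2],[0,0,-2.2],[0,0,-2.2]], "yaw": [0,0,0,0,0]}}

```text
t: 11.45
tcp_pos: [0.5495, 0.1815, 0.0297]
tcp_rot: [-0.514, -0.486, 0.53, -0.468]
ft_force: [-2.5, -5.5, -0.1]
opening: 0.321
```

```bash
python3 - <<'E'
from h import *
plan([.5379,.0529,.0297],[.9959,-.0905,0])
snap('wrist','w15')
crop('w15',310,180,430,280,6,'pics/w15c.png')
by=np.array([.0905,.9959,0])
for n,us in (('w12',(392,400,408)),('w9',(374,380,386)),('w15',(385,390,395))):
    _,d,K,T=load(n); pts=[]
    H,W=d.shape
    vv,uu=np.mgrid[0:H,0:W]
    P=(np.linalg.inv(K)@np.stack([uu.ravel(),vv.ravel(),np.ones(H*W)]))*d.ravel()
    Pw=(T[:3,:3]@P).T+T[:3,3]
    al=Pw@by*1000; ac=Pw@np.array([.9959,-.0905,0])*1000; z=Pw[:,2]*1000
    m=(ac>570)&(ac<592)&(al>215)&(al<245)
    top=m&(z>35)&(z<46); 
    print(n,top.sum(),"top z med",np.median(z[top]),"al pct",np.percentile(al[top],[5,25,50,75,95]).round(2), "strip z",np.median(z[(ac>572)&(ac<586)&(al>200)&(al<215)]))
    sd=m&(z>20)&(z<26); print("   saddle al",np.percentile(al[sd],[2,98]).round(1),np.median(z[sd]))
    for lo in (26,32): 
        q=m&(z>lo)&(z<lo+6); print("   face",lo,q.sum(),np.median(al[q]).round(2) if q.any() else None)
    pm=(ac>556)&(ac<564)&(z>15)&(z<25)&(abs(al-(229 if n=='w15' else 142 if n=='w12' else 101))<6); print("   ptr",pm.sum(),np.median(al[pm]).round(2) if pm.any() else None,np.median(z[pm]) if pm.any() else None)
E
```

```text
t 11.45 tcp [0.5495 0.1815 0.0297] F [-2.5 -5.5 -0.1] open 0.321 j6 0.25
shift [-1.000e-01 -0.000e+00  1.291e+02] yaw 0.0 or -180.0 R [[-0.033, 0.995, -0.09], [0.003, -0.09, -0.996], [-0.999, -0.033, -0.0]]
w12 115 top z med 40.424543787414585 al pct [228.25 228.55 229.35 229.68 229.95] strip z 15.666039313817755
   saddle al [221.6 237. ] 23.506463933314905
   face 26 6 229.3
   face 32 7 228.94
   ptr 63 141.3 21.2040945456195
w9 76 top z med 40.145108417213805 al pct [228.08 228.18 228.85 229.45 229.74] strip z 15.594360232603133
   saddle al [221.2 237. ] 23.581319597619167
   face 26 23 228.21
   face 32 22 228.2
   ptr 30 100.58 21.477651816961597
w15 144 top z med 39.82216327684163 al pct [228.56 229.31 230.05 230.27 230.53] strip z 15.631637964931528
   saddle al [222.  237.5] 23.448568195966967
   face 26 80 230.24
   face 32 84 230.21
   ptr 60 230.06 21.16850684258581
```

View pics/w15c.png

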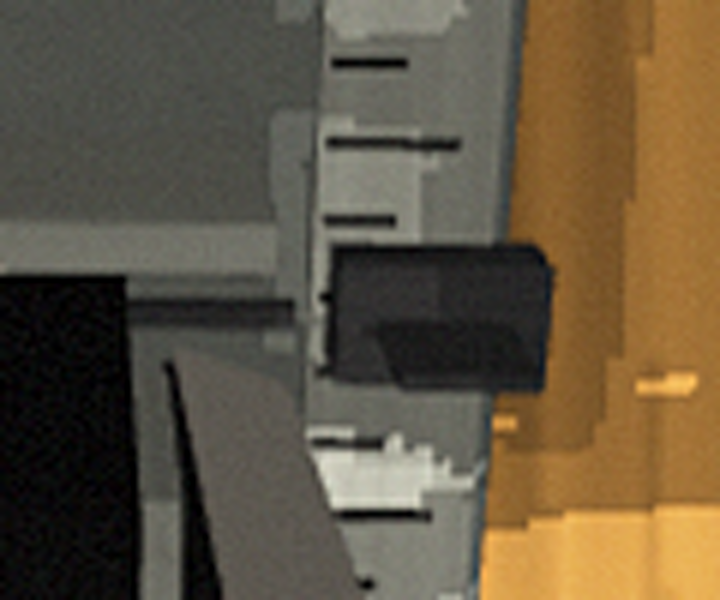

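```bash
python3 - <<'E'
from h import *
by=np.array([.0905,.9959,0])
def run(n,ticks,fins,zt=.0156):
    a=[(t,atz(n,u,v,zt)@by*1000) for t,u,v in ticks]; c=np.polyfit([x[1] for x in a],[x[0] for x in a],1); print(n,"fit",c)
    for lab,u,v,z in fins: print("  ",lab,round(np.polyval(c,atz(n,u,v,z)@by*1000),2))
A=lambda u,v:(330+u/5-.4,70+v/5-.4)
run('w12',[(t,*A(230,v)) for v,t in((546,80),(476,90),(405,100),(331,110),(257,120),(98,140),(15,150))],[('finfar',*A(375,171),.04),('finnear',*A(375,188),.04)])
B=lambda u,v:(310+u/6-.42,190+v/6-.42)
run('w12',[(t,*B(355,v)) for v,t in((16,70),(96,60),(175,50),(248,40),(323,30),(396,20))],[('ptr',*B(285,255),.0215)])
C=lambda u,v:(310+u/6-.42,180+v/6-.42)
run('w15',[(t,*C(360,v)) for v,t in((63,160),(142,150),(219,140),(297,130),(371,120),(441,110),(515,100))],[('ptr',*C(285,312),.0215),('ptr far',*C(285,299),.0215),('ptr near',*C(285,326),.0215)])
C=lambda u,v:(300+u/6-.42,180+v/6-.42)
run('w11',[(t,*C(430,v)) for v,t in((69,30),(149,20),(228,10),(303,0))],[('ptr home',*C(300,314),.0215)])
W=lambda u,v:(350+u/6-.42,5+v/6-.42)
run('w9',[(t,*W(110,v)) for v,t in((33,170),(112,160),(190,150),(267,140),(415,120),(489,110),(560,100))],[('fin dark line -y face top/base',*W(200,345),.024),('fin line upper',*W(200,330),.04)])
E
python3 -c "
from h import *
crop('w12',360,85,420,125,12,'pics/w12f.png')"
```

```text
w12 fit [  0.99746951 -99.77737036]
   finfar 130.26
   finnear 128.35
w12 fit [   1.00033772 -100.39475272]
   ptr 41.45
w15 fit [   0.99945306 -100.33007578]
   ptr 130.1
   ptr far 131.8
   ptr near 128.27
w11 fit [   0.9975393  -100.13688074]
   ptr home 0.73
w9 fit [  0.99725625 -99.85942036]
   fin dark line -y face top/base 128.47
   fin line upper 128.06
```

View pics/w12f.png

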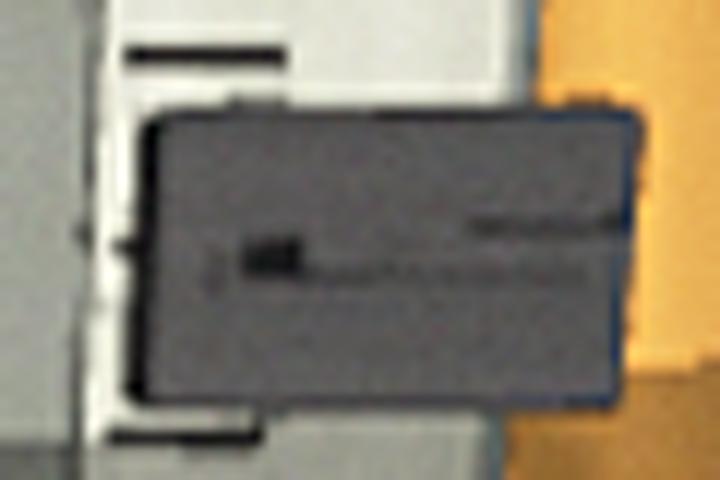

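```bash
python3 - <<'E'
from h import *
from cell import r
for i in range(3):
    snap('scene','s16'); o=r.observe(); print(round(o["t"],2),o["tcp_pos"].round(4),round(o["opening"],3),o["ft_force"].round(1),abs(o["qvel"]).max().round(4))
E
```

```text
11.55 [0.5495 0.1815 0.0297] 0.322 [-2.2 -5.4  0.2] 0.0023
11.6 [0.5496 0.1815 0.0297] 0.326 [-2.9 -5.3 -0.9] 0.0025
11.65 [0.5495 0.1815 0.0297] 0.324 [-2.8 -5.5 -0.2] 0.0005
```

View pics/s16.png

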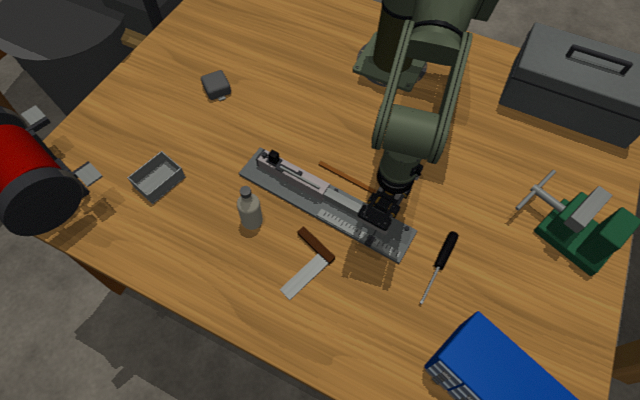

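The scene shows the lock slid back (272,156), the head pulled out under the gripper (378,212), and the bystanders still where they were. The arm is steady, so I'm handing in.

```bash
python3 -c "
from cell import r
print(r.close_job()); print(r.observe()['t'])"
```

```text
the job is handed in; nothing more can be done
None
the job is handed in; nothing more can be done
```

The length stop is set and I handed the job in at about 11.7 s, with the arm still holding the head out and the button squeezed in.

- **Transport lock:** I slid it back 40 mm until it stopped dead. Pushing on to about 12 N moved it no further. I took that as the end stop; the travel fits a start at about 5 mm. The pictures alone did not confirm it, because a gap shows behind the slide's plate.
- **Grip head:** I pinched it at 32 N. The opening reads about 30 mm, which is the width with the button fully in.
- **Setting:** The fin sits at about 129.3 mm on the scale. The arm's travel puts the pointer at 129.1 mm, and the picture, corrected by the pointer's home tick, puts it at 129.4 mm.
- **At hand-in:** The pose was steady over the last readings, with about 5.5 N of spring pull.
- **Bench:** The marker and the other bench items look unmoved.

**Checks that disagreed:**
- The depth reading put the pointer 0.6 to 0.8 mm past the fin.
- The first, distant view put the fin at 131 mm. I trusted the later view from nearly straight above instead.
- The visible fingertips end about 33 mm behind the reported TCP. My first try on the slide closed on air above its grip, so I went lower and gripped it again.
- The tool ended about 1.9° off vertical.

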